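# Make up the watch appraiser's kit tray

### The arm

A 7-joint arm with a two-finger parallel gripper is mounted at the origin on the work surface. World frame = base frame: x ahead of the robot, y to its left, z up, the work surface at z = 0. Lengths are in mm, angles in degrees, forces in N, time in s.
With the tool pointing down it reaches from about 350 to 775 mm from the base axis. Payload 3.1 kg.
Tool frame: the origin (TCP) lies on the centre line of the jaws, within the pads' length; the fingertips stand tips_ahead ahead of it and the grasp point (between the pads) lies 8 mm behind it (tips_ahead is the distance from the TCP to the fingertips, in mm); z points along the fingers, y is the line along which they close (so a half turn about z gives the same grasp; the last joint's range is limited). The gripper opens to 85 mm and grips with 20 to 120 N. Pads are 22 mm wide; open, the fingers measure 114 mm over their backs; the gripper's body (76 mm by 85 mm) begins 54 mm behind the grasp point. The pads swing forward as they close: fully open they stand 13 mm farther back than shut.
Start: joints at [-72.462, 17.813, 0.802, 86.603, -0.252, 75.585, -1.558], TCP at [187.43, 517.095, 242.304] pointing down, gripper open.
Joint ranges: [-154.91, 154.91], [-16.99, 109.72], [-72.82, 74.43], [7.12, 147.25], [-82.49, 262.49], [11.32, 116.49], [-174.64, 174.64]. Speed limits (degrees/s): [159.86, 159.86, 180, 180, 180, 180, 180].

### API

Orientations are given as [roll, pitch, yaw] about the fixed x, y, z axes, in that order (R = Rz(yaw) Ry(pitch) Rx(roll)).
In Python, from plant import observe, get_image, camera_params, finish_job, tips_ahead gives the robot as it stands.
- The arm moves only by the tool arm_command, never from a script. Its argument "rows" is a list of rows, each an object with "jaw": the closure, from -1 (fully open) to 1 (shut); "slide": the shift along the world's x, y, z in cm, a list of three; "dr": the turn, a rotation vector about the world's x, y, z in rad, a list of three. In form: [{"jaw": jaw, "slide": [x, y, z], "dr": [ax, ay, az]}, ...]. A call has exactly 5 rows; each row shifts and turns the commanded pose from where the row before left it; what a row does not reach is not made up. A row lasts 1/12 s, in which the tool goes at most 41.7 mm and 7.16 degrees, less where a joint would pass 70% of its speed; a pose out of reach is approached as far as the arm can. A call is refused whole if a number of a shift passes 4.17 or a number of a turn 0.125, either way. A call with a gripper value outside its range is refused whole. The fingers move at their own pace and stop on an object; "newtons" is the grip in N (left out, the last holds). Time passes only in rows, so rows that do not move let the fingers close, or fill a call up. It gives the time, the measured TCP pose, the force, the opening and the grip force at its end, in the units of the state.
- observe(): the state, without advancing time (a new reading comes with each control period).
- get_image(name): name is "scene" or "top" or "wrist"; returns (picture, depth): 420x560x3 uint8, red, green, blue; 420x560 float32, mm along the optical axis (not along the pixel's ray), 0 where there is no reading.
- camera_params(name): a dict with "K" (3x3 intrinsics, pixels), "dist" ([k1, k2, p1, p2, k3] as OpenCV has them; the pictures are not rectified), "position" and "rotation" of the camera in the world; the wrist camera has in their place "hand_eye" (4x4, takes a point from camera to tool coordinates, whose origin is the TCP and whose axes are the flange's). Camera axes: x right, y up, looking along -z (the intrinsics and any distortion apply to the point x, -y, -z); pixel columns grow to the right and rows downward; lengths in mm; the calibration is good to about 2 mm. A picture is of the moment at which its call begins: read the wrist's pose just before it. camera_params takes no time and is no camera call.
- finish_job(): hands the job in; it is judged then, once.
The state is a dict: "time": time; "joints": joint angles; "joint_velocities": joint speeds; "tau": joint torques, N m; "tcp_pos": TCP position; "orientation": TCP orientation; "force": force on the tool from outside, world axes, zero at the start; "torque": the same for the moment, N m; "gripper_width": finger opening in mm; "grip_force": force on a finger pad.
Only numpy, scipy, OpenCV 4.12 (cv2) and the standard library are available. Lean on these libraries where they do the work, as an engineer would, in place of code of your own. Each camera call takes 0.05 s, during which the arm holds its last target. There are 200 camera calls.

### The job

Make up the appraiser's kit tray for the next lot: stand the yellow-ringed objective, the yellow-ringed eye loupe, the black casing cushion and the blue demagnetiser each in the foam cutout of its own shape and size, upright and flat on the light-blue floor, setting each piece down rather than dropping it. The objective has to be drawn by its protruding end out of the open lens case, where it is a snug fit in the foam (a little wiggling helps). Leave the blue-ringed objective in the lens case and the blue-ringed loupe where it stands.

Things in the scene. Friction and masses are not known exactly. Their poses are not given: they have to be found in the camera images.
- objective_yellow: Microscope objective: upright steel cylinder, diameter 26 mm, 62 mm tall, yellow collar on top seen from above as a ring, 90 g. Origin: centre of underside; z up. Goes to the tray. Pressed into the foam of the fixed open aluminium lens case, 32 mm of it proud of the case rim (40 mm above the table). The foam grips with a few newtons: pull straight up 26 mm, wiggling sideways a millimetre or so.
- objective_blue: Microscope objective: upright steel cylinder, diameter 26 mm, 62 mm tall, blue collar on top seen from above as a ring, 90 g. Origin: centre of underside; z up. Pressed into the other cutout of the lens case (180 x 100 mm; the objectives stand 80 mm apart along its long centre line, which is where varies; the lid lies flat beside it, 22 mm high). Must stay there.
- loupe_yellow: Watchmaker's eye loupe standing on its eyecup: black, 34 mm tall, foot 40 mm in diameter for the lowest 3 mm, tapering to a straight barrel 32 mm in diameter from 10 mm up; yellow ring round the lens on top. About 30 g. Origin: centre of its underside; z up. It stands on the table and belongs in the kit tray.
- loupe_blue: Watchmaker's eye loupe standing on its eyecup: black, 34 mm tall, foot 40 mm in diameter for the lowest 3 mm, tapering to a straight barrel 32 mm in diameter from 10 mm up; blue ring round the lens on top. About 30 g. Origin: centre of its underside; z up. It stands on the table among the other pieces and must be left where it is.
- cushion: Casing cushion: low round black rubber cushion with a polished steel band, 58 mm in diameter over the band (which runs from 5 to 19 mm up), 56 mm above it, 27 mm tall, about 110 g. Stands on the table. Origin: centre of its underside; z up.
- demagnetiser: Demagnetiser: bright blue box 64 mm along its x, 40 mm along its y, 34 mm tall, with a black square well and a small red button (3 mm high) on top; about 160 g. Stands on the table, turned any way. Origin: centre of its underside; z up.
- cutout_objective: Black foam tile, 98 mm square, top 22 mm above the table, in the black kit tray, with the smallest round cutout, 42 mm in diameter, 8 mm deep, light-blue floor. Origin: centre of that floor; z up, x and y along the tile's sides. For the yellow-ringed objective. The tray: square, 216 mm, fixed, rim 26 mm above the table; four tiles two by two, centres 100 mm apart, order varies.
- cutout_loupe: Black foam tile, 98 mm square, top 22 mm above the table, in the black kit tray, with the middle-sized round cutout, 58 mm in diameter, 8 mm deep, light-blue floor. Origin: centre of that floor; z up, x and y along the tile's sides. For the yellow-ringed loupe.
- cutout_cushion: Black foam tile, 98 mm square, top 22 mm above the table, in the black kit tray, with the largest round cutout, 76 mm in diameter, 8 mm deep, light-blue floor. Origin: centre of that floor; z up, x and y along the tile's sides. For the casing cushion.
- cutout_demagnetiser: Black foam tile, 98 mm square, top 22 mm above the table, in the black kit tray, with a rectangular cutout, 80 mm along x and 56 mm along y, 8 mm deep, light-blue floor. Origin: centre of that floor; z up, x and y along the tile's sides. For the demagnetiser, long side along x, either way round.
There are look-alikes about, which are no part of the job. Leave any red look-alike of the loupe_yellow alone.

How it is judged (in metres and radians):
At the end, for the whole second after the job is handed in: Each piece at rest in its own cutout: underside within 4 mm of the floor, centre within 12 mm (demagnetiser 14 mm, long sides within 0.35 rad), upright within 0.12 rad; blue-ringed loupe within 15 mm and blue-ringed objective within 10 mm of their starting places (horizontal distance between objective_yellow and cutout_objective below 0.012 m and z of objective_yellow in the frame of cutout_objective between -0.004 and 0.004 m and angle between each of objective_yellow, loupe_yellow, cushion, demagnetiser's own z axis and vertical below 0.12 rad and linear speed of each of objective_yellow, loupe_yellow, cushion, demagnetiser below 0.02 m/s and horizontal distance between loupe_yellow and cutout_loupe below 0.012 m and z of loupe_yellow in the frame of cutout_loupe between -0.004 and 0.004 m and horizontal distance between cushion and cutout_cushion below 0.012 m and z of cushion in the frame of cutout_cushion between -0.004 and 0.004 m and horizontal distance between demagnetiser and cutout_demagnetiser below 0.014 m and z of demagnetiser in the frame of cutout_demagnetiser between -0.004 and 0.004 m and angle between the x axis of demagnetiser and the x axis of cutout_demagnetiser, either way round below 0.35 rad and distance of loupe_blue from where it was at the start of the episode below 0.015 m and distance of objective_blue from where it was at the start of the episode below 0.01 m); the robot touches nothing.
It fails at once if the blue-ringed loupe is shifted by more than 15 mm (distance of loupe_blue from where it was at the start of the episode above 0.015 m).
It fails at once if the blue-ringed objective is moved by more than 10 mm (distance of objective_blue from where it was at the start of the episode above 0.01 m).
It fails at once if a piece is dropped: it falls free at more than 0.65 m/s (a drop of about 20 mm) ((contact force between objective_yellow and the fingers below 0.01 N and contact force between objective_yellow and the arm below 0.01 N and linear speed of objective_yellow above 0.65 m/s) or (contact force between loupe_yellow and the fingers below 0.01 N and contact force between loupe_yellow and the arm below 0.01 N and linear speed of loupe_yellow above 0.65 m/s) or (contact force between cushion and the fingers below 0.01 N and contact force between cushion and the arm below 0.01 N and linear speed of cushion above 0.65 m/s) or (contact force between demagnetiser and the fingers below 0.01 N and contact force between demagnetiser and the arm below 0.01 N and linear speed of demagnetiser above 0.65 m/s)).
It also fails if it takes over 101 s, if anything falls off the work surface, if the arm or the gripper's body presses on something with over 40 N, if the wrist force passes 120 N, or if a joint passes its speed limit or range.

## Working session

There is one attempt and no reset: what is moved stays moved. The work goes in short steps, Python scripts to look and compute and a tool call to move; the robot and the scene stay as the last step left them, time stands still between calls to the robot, and variables do not carry over. Pictures are saved under pics/ and viewed, at most 16 in all, crops included, and the job is handed in when it is done.

Besides the shell and the picture viewer there is one more tool, called after "Request:" as name(argument=value, ...) on one line, values as JSON. arm_command: Moves the arm, as the interface text tells. Its arguments: {"type":"object","properties":{"rows":{"type":"array","items":{"type":"object","properties":{"jaw":{"type":"number"},"slide":{"type":"array","items":{"type":"number"}},"dr":{"type":"array","items":{"type":"number"}}}}},"newtons":{"type":"number"}},"required":["rows"]}

```bash
ls; mkdir -p pics; python3 - <<'E'
from plant import *
import cv2,numpy as np
print(observe()); 
print(tips_ahead if not callable(tips_ahead) else tips_ahead())
for n in ("scene","top","wrist"):
    p=camera_params(n); print(n,p)
    im,d=get_image(n); cv2.imwrite(f"pics/{n}0.png",im[:,:,::-1]); np.save(f"pics/{n}0.npy",d)
E
```

```text
pics
{'time': 0.0, 'joints': array([-72.46316084,  17.86151902,   0.80156792,  86.6934975 ,
        -0.25336751,  75.58548357,  -1.55961467]), 'joint_velocities': array([-0.09056586, -0.03174317, -0.09679907,  0.01415823, -0.0356265 ,
        0.04824061, -0.0659745 ]), 'tau': array([-3.13763067e-04, -3.79919529e+01,  1.45864100e-01, -2.30591047e+01,
        1.22247430e-02,  1.36349894e-02, -2.63750366e-06]), 'tcp_pos': array([187.17781322, 516.39987502, 241.19983863]), 'orientation': array([-1.79861342e+02,  4.38503296e-03,  1.60076947e+02]), 'force': array([ 0.31775964,  0.93302907, -0.21624816]), 'torque': array([ 0.02851953, -0.00158205,  0.02663133]), 'grip_force': 0.0, 'gripper_width': 85.58681802969957}
11.0
scene {'K': array([[405.87683446,   0.        , 278.57914533],
       [  0.        , 405.87683446, 201.73668427],
       [  0.        ,   0.        ,   1.        ]]), 'dist': array([-0.05495838,  0.        ,  0.        ,  0.        ,  0.        ]), 'position': array([998.41410162, 325.61421702, 602.15505372]), 'rotation': array([ 46.74500293,  -0.35306543, 127.3803622 ])}
t
[... 277 characters left out ...]
 ,    1.78849253, 1057.27862797]), 'rotation': array([ 10.65082265,  -0.85974265, -88.45898714])}
wrist {'K': array([[293.55790039,   0.        , 279.3422039 ],
       [  0.        , 293.55790039, 209.93711503],
       [  0.        ,   0.        ,   1.        ]]), 'dist': array([-0.01094227,  0.        ,  0.        ,  0.        ,  0.        ]), 'hand_eye': array([[ 7.87458162e-05,  9.64054849e-01,  2.65703296e-01,
         6.69962676e+01],
       [ 9.99999988e-01, -4.05582911e-05, -1.49209282e-04,
        -2.73550031e-01],
       [-1.33069460e-04,  2.65703305e-01, -9.64054841e-01,
        -1.31139474e+02],
       [ 0.00000000e+00,  0.00000000e+00,  0.00000000e+00,
         1.00000000e+00]])}
```

View pics/top0.png

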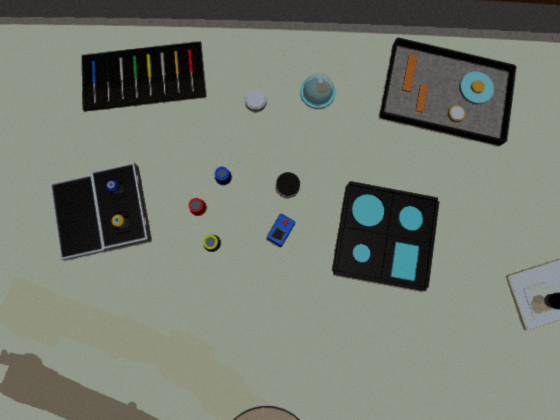

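View pics/scene0.png

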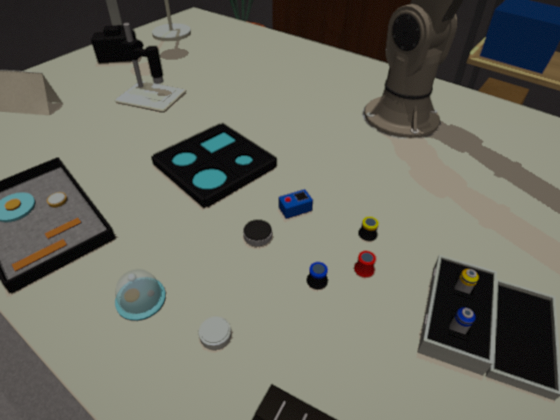

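The top view shows:
- **Loupes:** yellow (211,242), red (197,206), blue (222,175).
- **Objectives in the case:** yellow (118,221), blue (113,187).
- **Other pieces:** cushion (288,185), demagnetiser (281,230).
- **Cutouts:** cushion (368,210), loupe (411,218), objective (361,253), rectangle (405,261).

The scene view shows the same layout, with the yellow objective at (469,277), the yellow loupe at (370,224) and the demagnetiser at (295,204).

```bash
cat > h.py <<'E'
from plant import *
import cv2,numpy as np
from scipy.spatial.transform import Rotation as R
C=np.diag([1.,-1,-1])
def campose(n,st=None):
    p=camera_params(n)
    if n!="wrist":
        return p,R.from_euler('xyz',p["rotation"],degrees=True).as_matrix(),np.array(p["position"])
    T=np.array(p["hand_eye"]);Rt=R.from_euler('xyz',st["orientation"],degrees=True).as_matrix()
    return p,Rt@T[:3,:3],Rt@T[:3,3]+st["tcp_pos"]
def ray(cp,uv):
    p,Rc,t=cp
    q=cv2.undistortPoints(np.array(uv,float).reshape(-1,1,2),p["K"],p["dist"]).reshape(-1,2)
    d=np.c_[q[:,0],-q[:,1],-np.ones(len(q))]@Rc.T
    return t,d
def plane(cp,uv,z):
    t,d=ray(cp,uv); return t+d*((z-t[2])/d[:,2])[:,None]
def tri(c1,u1,c2,u2):
    t1,d1=ray(c1,u1);t2,d2=ray(c2,u2);d1=d1[0];d2=d2[0]
    s=np.linalg.lstsq(np.c_[d1,-d2],t2-t1,rcond=None)[0]
    a=t1+s[0]*d1;b=t2+s[1]*d2
    return (a+b)/2,np.linalg.norm(a-b)
RNG={"yellow":((22,120,90),(36,255,255)),"blue":((108,150,70),(130,255,255)),"cyan":((84,90,90),(100,255,255))}
def blobs(im,col,amin=20):
    m=cv2.inRange(cv2.cvtColor(im,cv2.COLOR_RGB2HSV),*RNG[col])
    cs,_=cv2.findContours(m,cv2.RETR_EXTERNAL,cv2.CHAIN_APPROX_NONE)
    return [c for c in cs if cv2.contourArea(c)>=amin]
def cen(c):
    M=cv2.moments(c);return np.array([M["m10"]/M["m00"],M["m01"]/M["m00"]])
E
python3 - <<'E'
from h import *
for n in("top","scene"):
    im=cv2.imread(f"pics/{n}0.png")[:,:,::-1].copy();cp=campose(n);d=np.load(f"pics/{n}0.npy")
    for col in RNG:
        for c in blobs(im,col):
            u=cen(c);r=cv2.minAreaRect(c);D=d[int(u[1]),int(u[0])]
            z=14 if col=="cyan" else 34
            p,Rc,t=cp;q=cv2.undistortPoints(u.reshape(1,1,2),p["K"],p["dist"])[0,0]
            P=Rc@np.array([q[0],-q[1],-1])*D+t
            print(n,col,u.round(1),cv2.contourArea(c),np.round(r[1],1),round(r[2]),"plane",plane(cp,u,z)[0].round(1),"depth",P.round(1))
E
```

```text
top yellow [209.9 241.4] 148.0 [14. 14.] 90 plane [453.1 139.4  34. ] depth [453.  139.3  34.4]
top yellow [117.1 220. ] 86.5 [10. 10.] 90 plane [494.6 350.   34. ] depth [489.6 337.7  70.1]
top yellow [148.5  65.5] 44.0 [21.  3.] 90 plane [870.  310.1  34. ] depth [879.6 315.8  14.9]
top blue [280.7 229.5] 437.0 [17.  27.8] 30 plane [484.1 -16.6  34. ] depth [ 352.2    1.8 1057.3]
top blue [112.6 186. ] 24.5 [10. 10.] 90 plane [572.1 367.3  34. ] depth [564.3 354.3  70.4]
top blue [221.6 173.4] 135.5 [12.7 13.4] 45 plane [608.7 121.   34. ] depth [608.8 121.1  33.6]
top blue [93.4 71.3] 33.5 [21.  3.] 90 plane [852. 442.  34.] depth [862.2 451.   13.1]
top cyan [361.  252.7] 222.5 [17. 16.] 90 plane [ 439.1 -199.9   14. ] depth [ 439.5 -201.     8.3]
top cyan [404.6 261.1] 784.5 [24.  35.6] 8 plane [ 422.5 -299.1   14. ] depth [ 422.7 -299.9   11.2]
top cyan [410.5 217.8] 419.0 [23. 23.] 90 plane [ 522.2 -315.    14. ] depth [ 522.5 -315.5   12.2]
top cyan [367.7 209.9] 750.0 [31. 31.] 90 plane [ 537.8 -215.8   14. ] depth [ 537.7 -215.7   14.3]
top cyan [316.2  99.3] 148.5 [33.9 23
[... 559 characters left out ...]
ue [295.  199.6] 368.0 [14.5 30.4] 72 plane [490.5 -15.5  34. ] depth [491.7 -14.7  35.3]
scene cyan [145.  308.1] 292.5 [27.3 50.2] 66 plane [840.6 -70.   14. ] depth [842.7 -64.7  21.9]
scene cyan [ 15.1 206. ] 657.0 [23.1 38.3] 72 plane [ 853.7 -486.8   14. ] depth [ 854.7 -481.3   18. ]
scene cyan [208.9 178.7] 467.5 [19. 32.] 90 plane [ 535.4 -221.1   14. ] depth [ 534.9 -221.6   13.4]
scene cyan [243.5 159.7] 92.0 [ 8. 15.] 90 plane [ 434.7 -205.5   14. ] depth [ 437.3 -203.    16.7]
scene cyan [183.8 158.6] 201.5 [12. 23.] 90 plane [ 518.7 -321.3   14. ] depth [ 520.1 -319.3   15.7]
scene cyan [217.5 142. ] 302.0 [12.1 31.3] 63 plane [ 419.5 -305.    14. ] depth [ 422.7 -301.4   17.3]
```

View pics/wrist0.png

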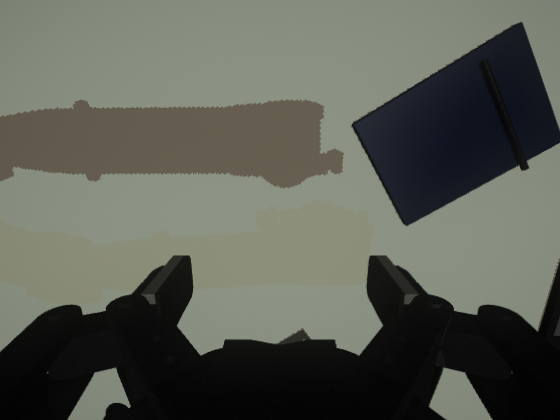

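Request:
arm_command(rows=[{"jaw": -1, "slide": [3.0, -1.8, -0.6], "dr": [0, 0, 0.056]}, {"jaw": -1, "slide": [3.0, -1.8, -0.6], "dr": [0, 0, 0.056]}, {"jaw": -1, "slide": [3.0, -1.8, -0.6], "dr": [0, 0, 0.056]}, {"jaw": -1, "slide": [3.0, -1.8, -0.6], "dr": [0, 0, 0.056]}, {"jaw": -1, "slide": [3.0, -1.8, -0.6], "dr": [0, 0, 0.056]}], newtons=40)

```text
time: 0.57
tcp_pos: [338.5, 425.9, 211.7]
orientation: [-180.0, -0.0, 176.3]
force: [0.2, -0.4, -0.0]
gripper_width: 85.1
grip_force: 0.0
```

Request:
arm_command(rows=[{"jaw": -1, "slide": [3.0, -1.8, -0.6], "dr": [0, 0, 0.056]}, {"jaw": -1, "slide": [3.0, -1.8, -0.6], "dr": [0, 0, 0.056]}, {"jaw": -1, "slide": [3.0, -1.8, -0.6], "dr": [0, 0, 0.056]}, {"jaw": -1, "slide": [3.0, -1.8, -0.6], "dr": [0, 0, 0.056]}, {"jaw": -1, "slide": [3.0, -1.8, -0.6], "dr": [0, 0, 0.056]}])

```text
time: 0.98
tcp_pos: [488.5, 335.9, 181.7]
orientation: [-180.0, -0.0, -167.7]
force: [0.3, 0.5, -0.7]
gripper_width: 85.3
grip_force: 0.0
```

```bash
cat >> h.py <<'E'
def circ(c): 
    (x,y),r=cv2.minEnclosingCircle(c);return np.array([x,y]),r
def wshot(name,cols,amin=60):
    st=observe();cp=campose("wrist",st);im,d=get_image("wrist")
    cv2.imwrite(f"pics/{name}.png",im[:,:,::-1])
    print(st["tcp_pos"].round(1),st["orientation"].round(2),st["time"])
    out=[]
    for col in cols:
        for c in blobs(im,col,amin):
            e=cv2.fitEllipse(cv2.convexHull(c)) if len(c)>8 else None
            out.append((col,c,cp));print(col,cv2.contourArea(c),cen(c).round(1),e and np.round(e[0]+e[1],1),"d",round(float(np.median([d[y,x] for (x,y) in c[:,0,:]])),1))
    return out
E
python3 - <<'E'
import plant,inspect;from h import *
print(tips_ahead,callable(tips_ahead) and inspect.signature(tips_ahead))
for col,c,cp in wshot("w1",["yellow","blue"]):
    for z in(34,72): print(col,z,plane(cp,cv2.fitEllipse(cv2.convexHull(c))[0],z).round(1))
E
```

```text
11.0 False
[488.5 335.9 181.7] [-1.7999e+02 -4.0000e-02 -1.6768e+02] 0.9833
yellow 1004.5 [ 75.5 119.2] [ 75.6 119.3  33.3  40. ] d 266.5
blue 475.0 [283.1 293.2] [283.1 293.2  24.   26.7] d 277.9
blue 650.0 [ 53.5 267.8] [ 53.5 267.8  26.3  32.8] d 305.9
yellow 34 [[453.8 137.4  34. ]]
yellow 72 [[449.6 162.5  72. ]]
blue 34 [[587.2 361.2  34. ]]
blue 72 [[564.9 355.8  72. ]]
blue 34 [[610.1 119.5  34. ]]
blue 72 [[584.6 147.   72. ]]
```

View pics/w1.png

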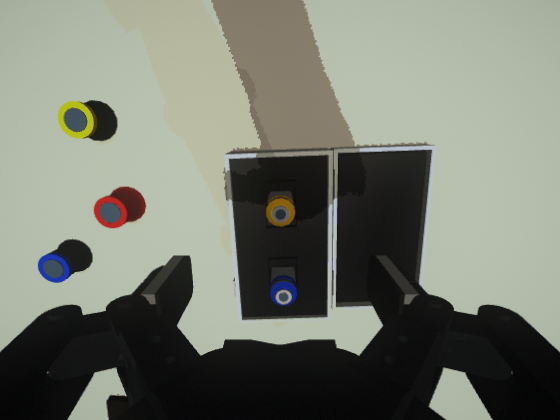

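The yellow-ringed objective is at (281,212), looking orange in the shadow. The blue one is at (284,295), and the loupes are on the left. I'll widen the yellow hue range.

```bash
sed -i 's/(22,120,90)/(12,120,90)/' h.py; python3 - <<'E'
from h import *
st={"tcp_pos":np.array([488.5,335.9,181.7]),"orientation":np.array([-179.99,-.04,-167.68])}
cp=campose("wrist",st);im=cv2.imread("pics/w1.png")[:,:,::-1].copy()
t=cv2.imread("pics/top0.png")[:,:,::-1].copy();ct=campose("top");s=campose("scene")
for c in blobs(im,"yellow",100):
    e=cv2.fitEllipse(cv2.convexHull(c));print(np.round(e[0]+e[1],1))
    for ut in([117.1,220],[209.9,241.4]): print(tri(cp,e[0],ct,ut))
    print(plane(cp,e[0],72),plane(cp,e[0],34))
print(tri(cp,[284,295],ct,[112.6,186]))
E
```

```text
[280.  211.7  27.4  28.7]
(array([488.85015399, 336.29747924,  73.75368376]), np.float64(0.39723361665982754))
(array([ 511.14914322,  258.70564264, -160.37279944]), np.float64(199.47686619254722))
[[489.14480889 336.31948174  72.        ]] [[499.573929   338.68346553  34.        ]]
[ 75.6 119.3  33.3  40. ]
(array([447.42020135, 276.77054227, 248.2666274 ]), np.float64(34.338835587002094))
(array([453.14334391, 139.03377572,  36.46077575]), np.float64(0.7190848094455219))
[[449.58739998 162.45563384  72.        ]] [[453.77626843 137.3922862   34.        ]]
(array([564.67436863, 355.21373971,  73.02537938]), np.float64(3.8551056828643295))
```

Request:
arm_command(rows=[{"jaw": -1, "slide": [0.05, 0.04, -2.8], "dr": [0, 0, 0]}, {"jaw": -1, "slide": [0, 0, -2.8], "dr": [0, 0, 0]}, {"jaw": -1, "slide": [0, 0, -2.8], "dr": [0, 0, 0]}, {"jaw": -1, "slide": [0, 0, -2.4], "dr": [0, 0, 0]}, {"jaw": -1, "slide": [0, 0, -1.7], "dr": [0, 0, 0]}])

```text
time: 1.45
tcp_pos: [486.1, 336.5, 54.2]
orientation: [-179.9, -0.2, -167.9]
force: [-0.5, -0.0, 0.6]
gripper_width: 85.4
grip_force: 0.0
```

Request:
arm_command(rows=[{"jaw": 1, "slide": [0, 0, 0], "dr": [0, 0, 0]}, {"jaw": 1, "slide": [0, 0, 0], "dr": [0, 0, 0]}, {"jaw": 1, "slide": [0, 0, 0], "dr": [0, 0, 0]}, {"jaw": 1, "slide": [0, 0, 0], "dr": [0, 0, 0]}, {"jaw": 1, "slide": [0, 0, 0], "dr": [0, 0, 0]}])

```text
time: 1.87
tcp_pos: [489.1, 338.1, 59.1]
orientation: [179.9, 0.2, -167.8]
force: [0.5, -1.4, 2.9]
gripper_width: 25.5
grip_force: 7.0
```

Request:
arm_command(rows=[{"jaw": 1, "slide": [0, 0, 0], "dr": [0, 0, 0]}, {"jaw": 1, "slide": [0, 0, 0], "dr": [0, 0, 0]}, {"jaw": 1, "slide": [0, 0, 0], "dr": [0, 0, 0]}, {"jaw": 1, "slide": [0, 0, 0], "dr": [0, 0, 0]}, {"jaw": 1, "slide": [0, 0, 0], "dr": [0, 0, 0]}])

```text
time: 2.28
tcp_pos: [489.2, 337.9, 59.2]
orientation: [179.9, 0.2, -167.9]
force: [-0.7, -1.9, 6.6]
gripper_width: 24.2
grip_force: 39.4
```

Request:
arm_command(rows=[{"jaw": 1, "slide": [0.1, 0, 0.4], "dr": [0, 0, 0]}, {"jaw": 1, "slide": [-0.2, 0, 0.4], "dr": [0, 0, 0]}, {"jaw": 1, "slide": [0.2, 0, 0.4], "dr": [0, 0, 0]}, {"jaw": 1, "slide": [-0.2, 0, 0.4], "dr": [0, 0, 0]}, {"jaw": 1, "slide": [0.1, 0, 0.4], "dr": [0, 0, 0]}], newtons=60)

```text
time: 2.7
tcp_pos: [487.5, 337.4, 77.3]
orientation: [-180.0, -0.0, -167.8]
force: [1.2, -0.0, -3.5]
gripper_width: 24.2
grip_force: 59.1
```

Request:
arm_command(rows=[{"jaw": 1, "slide": [0.1, 0, 0.4], "dr": [0, 0, 0]}, {"jaw": 1, "slide": [-0.2, 0, 0.4], "dr": [0, 0, 0]}, {"jaw": 1, "slide": [0.2, 0, 0.4], "dr": [0, 0, 0]}, {"jaw": 1, "slide": [-0.2, 0, 0.4], "dr": [0, 0, 0]}, {"jaw": 1, "slide": [0.1, 0, 0.4], "dr": [0, 0, 0]}])

```text
time: 3.12
tcp_pos: [487.4, 337.8, 98.0]
orientation: [180.0, -0.0, -167.8]
force: [-0.8, 0.6, -1.2]
gripper_width: 23.9
grip_force: 59.3
```

```bash
python3 - <<'E'
from h import *
for col,c,cp in wshot("w2",["yellow","blue"]):
    e=cv2.fitEllipse(cv2.convexHull(c))[0]
    print(col,plane(cp,e,72+35).round(1),plane(cp,e,73).round(1))
E
```

```text
[487.4 337.8  98. ] [ 1.7997e+02 -2.0000e-02 -1.6781e+02] 3.1167
yellow 1961.5 [279.6 279.5] [279.9 279.4  49.2  53.7] d 137.7
yellow 180.0 [278.9 251.2] [279.4 265.3  39.4  47.5] d 142.5
yellow 381.5 [  5. 119.] [ -1.7 119.9  29.5  47.2] d 187.3
yellow [[487.2 337.7 107. ]] [[505.4 341.7  73. ]]
yellow [[480.3 336.  107. ]] [[496.5 339.5  73. ]]
yellow [[441.9 212.  107. ]] [[447.5 181.   73. ]]
```

View pics/w2.png

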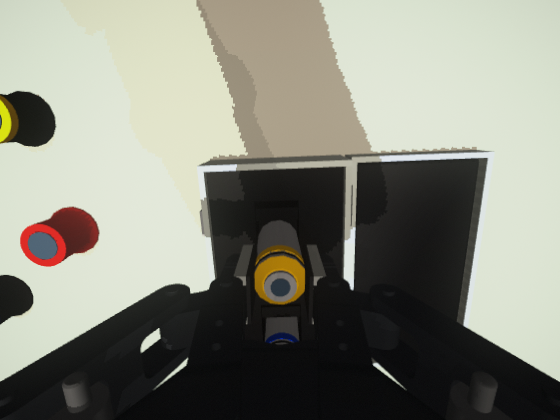

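The objective is held at (280,279), clear of the case, and the blue one is still in its place. Next I carry it to the tray.

Request:
arm_command(rows=[{"jaw": 1, "slide": [-0.16, -1.8, 1.4], "dr": [0, 0, -0.024]}, {"jaw": 1, "slide": [-0.32, -3.6, 1.2], "dr": [0, 0, -0.024]}, {"jaw": 1, "slide": [-0.32, -3.6, 0.8], "dr": [0, 0, -0.024]}, {"jaw": 1, "slide": [-0.32, -3.6, 0.8], "dr": [0, 0, -0.024]}, {"jaw": 1, "slide": [-0.32, -3.6, 0.8], "dr": [0, 0, -0.024]}])

```text
time: 3.58
tcp_pos: [473.2, 174.0, 148.0]
orientation: [180.0, 0.0, -174.7]
force: [0.5, -0.5, -1.2]
gripper_width: 23.7
grip_force: 59.3
```

Request:
arm_command(rows=[{"jaw": 1, "slide": [-0.32, -3.6, 0], "dr": [0, 0, -0.024]}, {"jaw": 1, "slide": [-0.32, -3.6, 0], "dr": [0, 0, -0.024]}, {"jaw": 1, "slide": [-0.32, -3.6, 0], "dr": [0, 0, -0.024]}, {"jaw": 1, "slide": [-0.32, -3.6, 0], "dr": [0, 0, -0.024]}, {"jaw": 1, "slide": [-0.32, -3.6, 0], "dr": [0, 0, -0.024]}])

```text
time: 4.0
tcp_pos: [457.2, -6.1, 147.8]
orientation: [180.0, 0.1, 178.4]
force: [0.6, -0.5, -1.1]
gripper_width: 24.1
grip_force: 59.3
```

Request:
arm_command(rows=[{"jaw": 1, "slide": [-0.32, -3.6, 0], "dr": [0, 0, -0.024]}, {"jaw": 1, "slide": [-0.32, -3.6, 0], "dr": [0, 0, -0.024]}, {"jaw": 1, "slide": [-0.32, -3.6, 0], "dr": [0, 0, -0.024]}, {"jaw": 1, "slide": [-0.32, -3.6, 0], "dr": [0, 0, -0.024]}, {"jaw": 1, "slide": [-0.32, -3.6, 0], "dr": [0, 0, -0.024]}])

```text
time: 4.42
tcp_pos: [441.2, -186.1, 147.8]
orientation: [180.0, 0.1, 171.5]
force: [0.6, -0.1, -0.9]
gripper_width: 24.1
grip_force: 59.3
```

```bash
python3 - <<'E'
from h import *
for col,c,cp in wshot("w3",["cyan","yellow"],150):
    e=cv2.fitEllipse(cv2.convexHull(c))[0]
    print(col,plane(cp,e,14).round(1),plane(cp,e,160).round(1))
E
```

```text
[ 441.2 -186.1  147.8] [1.7998e+02 6.0000e-02 1.7149e+02] 4.4167
cyan 1119.0 [271.4 314.3] [270.  308.7  41.5  61.2] d 303.1
cyan 435.5 [153.  285.5] [160.5 293.9  35.8  48. ] d 294.3
cyan 1381.5 [262.  204.5] [262.1 204.9  41.7  44.5] d 272.6
cyan 4616.0 [153.6 201.5] [152.8 196.1  66.8 134.3] d 272.5
yellow 1932.5 [279.7 279.3] [279.9 279.2  48.5  54.1] d 137.6
yellow 167.0 [279.9 250.9] [279.6 266.   40.9  47.7] d 142.3
cyan [[ 550.5 -212.4   14. ]] [[ 453.6 -192.6  160. ]]
cyan [[ 517.2 -320.2   14. ]] [[ 438.7 -241.   160. ]]
cyan [[ 440.  -202.4   14. ]] [[ 404.  -188.1  160. ]]
cyan [[ 416.8 -301.2   14. ]] [[ 393.6 -232.4  160. ]]
yellow [[ 518.6 -197.3   14. ]] [[ 439.3 -185.8  160. ]]
yellow [[ 504.1 -195.4   14. ]] [[ 432.8 -185.   160. ]]
```

View pics/w3.png

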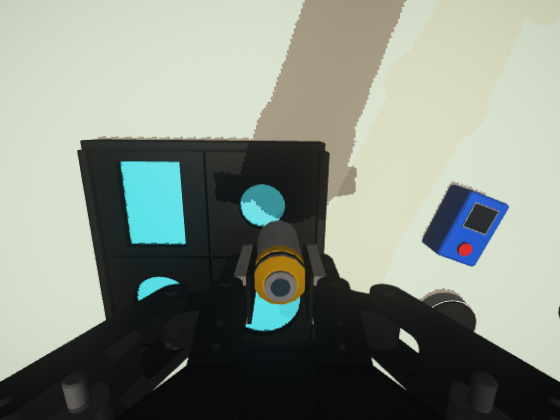

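The objective cutout is at (262,205), the rectangle at (153,201), and the held objective is upright at (280,279). Two views put the cutout at about (439.5,-201).

Request:
arm_command(rows=[{"jaw": 1, "slide": [-0.17, -1.5, -1.6], "dr": [0, 0, 0]}, {"jaw": 1, "slide": [0, 0, -2.5], "dr": [0, 0, 0]}, {"jaw": 1, "slide": [0, 0, -2.2], "dr": [0, 0, 0]}, {"jaw": 1, "slide": [0, 0, -1.2], "dr": [0, 0, 0]}, {"jaw": 1, "slide": [0, 0, -0.6], "dr": [0, 0, 0]}])

```text
time: 4.88
tcp_pos: [438.4, -198.6, 64.5]
orientation: [179.9, -0.2, 171.5]
force: [-0.3, -0.2, -1.3]
gripper_width: 23.5
grip_force: 59.3
```

Request:
arm_command(rows=[{"jaw": 1, "slide": [0, 0, 0], "dr": [0, 0, 0]}, {"jaw": 1, "slide": [0, 0, -0.05], "dr": [0, 0, 0]}, {"jaw": 1, "slide": [0, 0, -0.05], "dr": [0, 0, 0]}, {"jaw": 1, "slide": [0, 0, -0.05], "dr": [0, 0, 0]}, {"jaw": 1, "slide": [0, 0, 0], "dr": [0, 0, 0]}])

```text
time: 5.3
tcp_pos: [440.5, -199.7, 65.6]
orientation: [-180.0, 0.1, 171.5]
force: [-1.0, -0.2, -1.2]
gripper_width: 23.8
grip_force: 59.4
```

Request:
arm_command(rows=[{"jaw": 1, "slide": [-0.1, -0.1, -0.05], "dr": [0, 0, 0]}, {"jaw": 1, "slide": [0, 0, -0.05], "dr": [0, 0, 0]}, {"jaw": 1, "slide": [0, 0, -0.05], "dr": [0, 0, 0]}, {"jaw": 1, "slide": [0, 0, -0.05], "dr": [0, 0, 0]}, {"jaw": 1, "slide": [0, 0, 0], "dr": [0, 0, 0]}])

```text
time: 5.72
tcp_pos: [439.0, -200.7, 63.3]
orientation: [-180.0, 0.0, 171.5]
force: [-1.3, 0.1, 3.5]
gripper_width: 23.7
grip_force: 59.9
```

Request:
arm_command(rows=[{"jaw": 1, "slide": [0, 0, -0.05], "dr": [0, 0, 0]}, {"jaw": 1, "slide": [0, 0, -0.05], "dr": [0, 0, 0]}, {"jaw": 1, "slide": [0, 0, 0], "dr": [0, 0, 0]}, {"jaw": 1, "slide": [0, 0, 0], "dr": [0, 0, 0]}, {"jaw": 1, "slide": [0, 0, 0], "dr": [0, 0, 0]}])

```text
time: 6.13
tcp_pos: [439.3, -200.8, 63.2]
orientation: [180.0, 0.1, 171.5]
force: [-3.3, 2.3, 10.3]
gripper_width: 23.9
grip_force: 60.6
```

Request:
arm_command(rows=[{"jaw": 1, "slide": [0, 0, 0.08], "dr": [0, 0, 0]}, {"jaw": 0.4, "slide": [0, 0, 0], "dr": [0, 0, 0]}, {"jaw": -0.2, "slide": [0, 0, 0], "dr": [0, 0, 0]}, {"jaw": -1, "slide": [0, 0, 0], "dr": [0, 0, 0]}, {"jaw": -1, "slide": [0, 0, 0], "dr": [0, 0, 0]}])

```text
time: 6.55
tcp_pos: [438.7, -200.3, 62.2]
orientation: [180.0, -0.0, 171.5]
force: [-0.1, -0.8, 0.1]
gripper_width: 61.5
grip_force: 0.0
```

Request:
arm_command(rows=[{"jaw": -1, "slide": [0, 0, 0], "dr": [0, 0, 0]}, {"jaw": -1, "slide": [0, 0, 2.5], "dr": [0, 0, 0]}, {"jaw": -1, "slide": [0, 0, 3.5], "dr": [0, 0, 0]}, {"jaw": -1, "slide": [0, 0, 4], "dr": [0, 0, 0]}, {"jaw": -1, "slide": [0, 0, 4], "dr": [0, 0, 0]}])

```text
time: 6.97
tcp_pos: [437.9, -200.2, 203.5]
orientation: [180.0, -0.1, 171.5]
force: [1.6, -0.1, -0.1]
gripper_width: 85.5
grip_force: 0.0
```

```bash
python3 - <<'E'
from h import *
for col,c,cp in wshot("w4",["cyan","yellow","blue"],150):
    e=cv2.fitEllipse(cv2.convexHull(c))[0]
    print(col,*[plane(cp,e,z)[0].round(1) for z in(14,34,76)])
E
```

```text
[ 437.9 -200.2  203.5] [ 1.7999e+02 -1.2000e-01  1.7152e+02] 6.9667
cyan 781.5 [202.5 275.2] [195.7 274.7  37.7  44.4] d 354.0
cyan 2575.0 [277.2 275. ] [277.2 275.   54.3  62. ] d 354.3
cyan 359.5 [278.2 187.4] [278.1 193.5  34.3  37.1] d 326.9
cyan 3287.5 [187.8 191.3] [187.4 188.4  55.6 110. ] d 326.6
yellow 532.5 [277.7 206.9] [277.6 206.5  26.7  27.8] d 273.6
blue 1937.5 [452.5 213.2] [452.1 213.5  40.4  80.3] d 314.7
cyan [ 523.9 -315.3   14. ] [ 514.4 -307.5   34. ] [ 494.5 -291.2   76. ]
cyan [ 538.7 -218.1   14. ] [ 528.3 -216.4   34. ] [ 506.5 -212.8   76. ]
cyan [ 439.6 -202.1   14. ] [ 435.4 -201.3   34. ] [ 426.5 -199.9   76. ]
cyan [ 419. -301.   14.] [ 416.  -294.1   34. ] [ 409.9 -279.7   76. ]
yellow [ 454.4 -204.8   14. ] [ 449.2 -204.    34. ] [ 438.4 -202.1   76. ]
blue [491.9  -9.1  14. ] [484.4 -20.4  34. ] [468.7 -44.2  76. ]
```

View pics/w4.png

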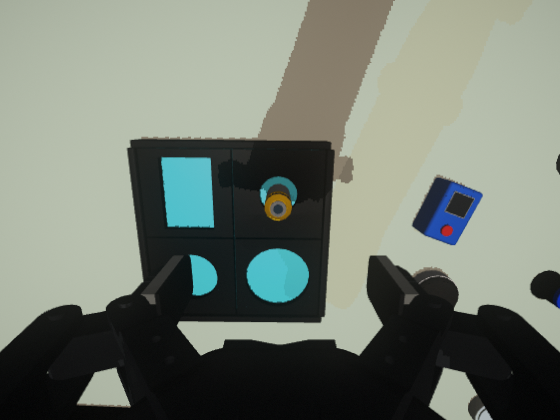

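The objective stands in its cutout, with its ring at (278,207). Next the demagnetiser and cushion at (452,213) and (437,288).

Request:
arm_command(rows=[{"jaw": -1, "slide": [1.4, 3.6, 0], "dr": [0, 0, 0]}, {"jaw": -1, "slide": [1.4, 3.6, 0], "dr": [0, 0, 0]}, {"jaw": -1, "slide": [1.4, 3.6, 0], "dr": [0, 0, 0]}, {"jaw": -1, "slide": [1.4, 3.6, 0], "dr": [0, 0, 0]}, {"jaw": -1, "slide": [1.4, 3.6, 0], "dr": [0, 0, 0]}])

```text
time: 7.43
tcp_pos: [509.1, -18.7, 202.4]
orientation: [180.0, 0.0, 171.5]
force: [0.9, -0.7, -0.5]
gripper_width: 85.1
grip_force: 0.0
```

```bash
python3 - <<'E'
from h import *
np.set_printoptions(suppress=True)
for col,c,cp in wshot("w5",["blue"],150):
    e=cv2.minAreaRect(c); print(np.round(cv2.boxPoints(e)).tolist())
    P=plane(cp,cv2.boxPoints(e),34);print(P.round(1).tolist(),P.mean(0).round(1))
im,d=get_image("top");cv2.imwrite("pics/top1.png",im[:,:,::-1])
E
```

```text
[509.1 -18.7 202.4] [179.98   0.02 171.52] 7.4333
blue 251.0 [415.8 262.6] [414.6 264.8  25.8  29.3] d 327.0
blue 2105.5 [276.1 172.6] [276.3 172.3  51.2  72.8] d 301.1
[[398.0, 264.0], [414.0, 245.0], [434.0, 263.0], [418.0, 281.0]]
[[606.3, 100.4, 34.0], [586.3, 118.6, 34.0], [610.4, 140.5, 34.0], [631.2, 122.4, 34.0]] [608.6 120.5  34. ]
[[248.0, 195.0], [269.0, 138.0], [304.0, 151.0], [283.0, 207.0]]
[[503.3, -50.9, 34.0], [449.7, -20.4, 34.0], [467.2, 12.1, 34.0], [522.3, -17.1, 34.0]] [485.6 -19.   34. ]
```

View pics/w5.png

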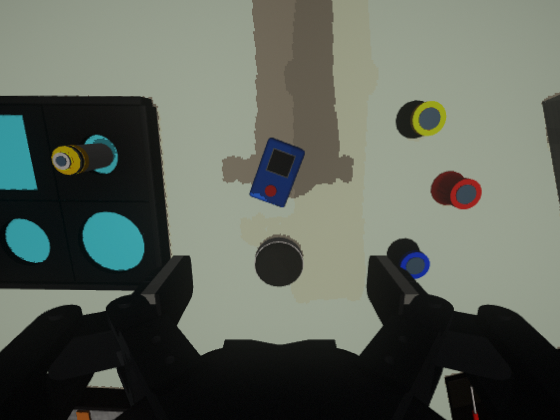

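The demagnetiser is at (276,172), the cushion at (279,262), and the blue loupe at (414,264), well apart.

```bash
python3 - <<'E'
from h import *
st={"tcp_pos":np.array([509.1,-18.7,202.4]),"orientation":np.array([179.98,.02,171.52])}
cp=campose("wrist",st);ct=campose("top")
print(tri(cp,[276.1,172.6],ct,[280.7,229.5]))
def dark(f,box):
    im=cv2.imread(f);x0,y0,x1,y1=box;g=cv2.cvtColor(im,cv2.COLOR_BGR2GRAY)[y0:y1,x0:x1]
    m=(g<70).astype(np.uint8);cs,_=cv2.findContours(m,0,cv2.CHAIN_APPROX_NONE)
    c=max(cs,key=cv2.contourArea)+np.array([x0,y0]);e=cv2.fitEllipse(cv2.convexHull(c));return e
a=dark("pics/w5.png",(240,215,330,300));b=dark("pics/top0.png",(268,165,310,205));print(a,b)
print(tri(cp,a[0],ct,b[0]),plane(cp,a[0],27),plane(ct,b[0],27))
E
```

```text
(array([469.86802257, -14.96067949, 142.3012556 ]), np.float64(0.783034189548193))
((278.5533142089844, 261.37890625), (48.53927993774414, 49.10946273803711), 10.59423828125) ((287.4654541015625, 184.49818420410156), (23.56640625, 25.108806610107422), 5.986885070800781)
(array([590.75219824, -30.91766956,  18.00279384]), np.float64(2.174290779533194)) [[586.34224384 -31.33606276  27.        ]] [[588.87568669 -29.57341724  27.        ]]
```

Request:
arm_command(rows=[{"jaw": -1, "slide": [-0.8, 0.04, -1.4], "dr": [0, 0, -0.074]}, {"jaw": -1, "slide": [-0.8, 0.04, -1.4], "dr": [0, 0, -0.074]}, {"jaw": -1, "slide": [-0.8, 0.0, -1.4], "dr": [0, 0, -0.074]}, {"jaw": -1, "slide": [0, 0, -1.4], "dr": [0, 0, -0.074]}, {"jaw": -1, "slide": [0, 0, -1.4], "dr": [0, 0, -0.074]}])

```text
time: 7.95
tcp_pos: [484.2, -19.8, 131.7]
orientation: [180.0, -0.0, 150.1]
force: [-0.9, -0.1, 0.0]
gripper_width: 85.6
grip_force: 0.0
```

```bash
python3 - <<'E'
from h import *
for col,c,cp in wshot("w6",["blue"],150):
    e=cv2.minAreaRect(c); P=plane(cp,cv2.boxPoints(e),34);print(e,P.round(1).tolist(),P.mean(0).round(1))
E
```

```text
[484.2 -19.8 131.7] [ 1.8000e+02 -2.0000e-02  1.5013e+02] 7.95
blue 997.0 [494.4 259.5] [494.4 259.5  32.6  40.5] d 249.1
blue 3189.0 [281.4 214. ] [281.4 212.1  52.9 113.1] d 239.2
((494.50006103515625, 259.5), (32.526912689208984, 39.59797668457031), 45.0) [[601.4, 99.5, 34.0], [588.9, 128.8, 34.0], [619.0, 139.2, 34.0], [632.6, 109.6, 34.0]] [610.5 119.3  34. ]
((281.5422058105469, 213.89907836914062), (72.73760223388672, 46.2774658203125), 88.72696685791016) [[449.7, -19.9, 34.0], [467.0, 12.0, 34.0], [521.7, -16.2, 34.0], [503.1, -50.4, 34.0]] [485.4 -18.6  34. ]
```

Request:
arm_command(rows=[{"jaw": -1, "slide": [0.12, 0.12, -2.6], "dr": [0, 0, 0]}, {"jaw": -1, "slide": [0, 0, -2.8], "dr": [0, 0, 0]}, {"jaw": -1, "slide": [0, 0, -2.6], "dr": [0, 0, 0]}, {"jaw": -1, "slide": [0, 0, -1.7], "dr": [0, 0, 0]}, {"jaw": -1, "slide": [0, 0, -1.0], "dr": [0, 0, 0]}])

```text
time: 8.42
tcp_pos: [484.4, -18.5, 23.5]
orientation: [-179.9, -0.2, 150.4]
force: [0.1, -0.3, -0.3]
gripper_width: 85.4
grip_force: 0.0
```

Request:
arm_command(rows=[{"jaw": -1, "slide": [0, 0, 0], "dr": [0, 0, 0]}, {"jaw": 0, "slide": [0, 0, 0], "dr": [0, 0, 0]}, {"jaw": 1, "slide": [0, 0, 0], "dr": [0, 0, 0]}, {"jaw": 1, "slide": [0, 0, 0], "dr": [0, 0, 0]}, {"jaw": 1, "slide": [0, 0, 0], "dr": [0, 0, 0]}], newtons=50)

```text
time: 8.83
tcp_pos: [487.2, -18.6, 26.9]
orientation: [179.9, 0.1, 150.4]
force: [-2.7, 1.3, 35.8]
gripper_width: 38.9
grip_force: 46.3
```

Request:
arm_command(rows=[{"jaw": 1, "slide": [0, 0, 0], "dr": [0, 0, 0]}, {"jaw": 1, "slide": [0, 0, 0], "dr": [0, 0, 0]}, {"jaw": 1, "slide": [0, 0, 0], "dr": [0, 0, 0]}, {"jaw": 1, "slide": [0, 0, 0], "dr": [0, 0, 0]}, {"jaw": 1, "slide": [0, 0, 0], "dr": [0, 0, 0]}])

```text
time: 9.25
tcp_pos: [487.5, -18.5, 27.1]
orientation: [179.9, 0.2, 150.4]
force: [-0.6, 0.1, 6.7]
gripper_width: 39.0
grip_force: 53.0
```

Request:
arm_command(rows=[{"jaw": 1, "slide": [0, 0, 1.0], "dr": [0, 0, 0]}, {"jaw": 1, "slide": [0, 0, 2.3], "dr": [0, 0, 0]}, {"jaw": 1, "slide": [0, 0, 3.0], "dr": [0, 0, 0]}, {"jaw": 1, "slide": [0, 0, 3.0], "dr": [0, 0, 0]}, {"jaw": 1, "slide": [0, -1.0, 2.5], "dr": [0, 0, 0]}])

```text
time: 9.67
tcp_pos: [485.8, -26.1, 145.5]
orientation: [179.9, -0.1, 150.5]
force: [0.9, 0.8, -2.0]
gripper_width: 39.0
grip_force: 52.1
```

Request:
arm_command(rows=[{"jaw": 1, "slide": [-0.8, -3.3, 0], "dr": [0, 0, 0.04]}, {"jaw": 1, "slide": [-0.8, -3.3, 0], "dr": [0, 0, 0.04]}, {"jaw": 1, "slide": [-0.8, -3.3, 0], "dr": [0, 0, 0.04]}, {"jaw": 1, "slide": [-0.8, -3.3, 0], "dr": [0, 0, 0.04]}, {"jaw": 1, "slide": [-0.8, -3.3, 0], "dr": [0, 0, 0.04]}])

```text
time: 10.08
tcp_pos: [444.7, -194.5, 143.8]
orientation: [180.0, -0.0, 161.9]
force: [1.6, 0.4, -1.7]
gripper_width: 39.1
grip_force: 52.0
```

Request:
arm_command(rows=[{"jaw": 1, "slide": [-0.8, -3.3, 0], "dr": [0, 0, 0.04]}, {"jaw": 1, "slide": [-0.8, -3.3, 0], "dr": [0, 0, 0.04]}, {"jaw": 1, "slide": [-0.8, -2.5, 0], "dr": [0, 0, 0.04]}, {"jaw": 1, "slide": [-0.2, -1.4, 0], "dr": [0, 0, 0.036]}, {"jaw": 1, "slide": [0, 0, 0], "dr": [0, 0, 0]}])

```text
time: 10.5
tcp_pos: [417.2, -303.4, 144.0]
orientation: [-179.8, -0.0, 170.3]
force: [-0.4, -0.7, -1.7]
gripper_width: 38.7
grip_force: 52.0
```

```bash
python3 - <<'E'
from h import *
for col,c,cp in wshot("w7",["blue","cyan"],300):
    e=cv2.minAreaRect(c);
    for z in(14,150): P=plane(cp,cv2.boxPoints(e),z);print(z,np.round(e[0]+e[1]+(e[2],),1),P.round(1)[:,:2].tolist(),P.mean(0).round(1))
E
```

```text
[ 417.2 -303.4  144. ] [-1.7980e+02 -4.0000e-02  1.7033e+02] 10.5
blue 9897.0 [279.4 267.7] [279.6 261.5  90.5 228.5] d 137.9
cyan 528.5 [387.9 283.9] [390.9 285.3  19.9  49. ] d 288.4
cyan 549.0 [389.3 206.3] [392.9 210.5  37.8  46.7] d 266.8
cyan 1487.5 [284.1 181.7] [285.8 182.8  36.   76.2] d 261.4
14 [279. 268.  86. 124.   0.] [[542.3, -371.3], [411.5, -343.6], [424.7, -265.6], [557.1, -282.9]] [ 483.9 -315.8   14. ]
150 [279. 268.  86. 124.   0.] [[442.8, -330.0], [380.1, -316.7], [386.5, -279.4], [449.9, -287.6]] [ 414.8 -303.4  150. ]
14 [391.4 283.5  21.1  45.7  72.9] [[507.2, -232.1], [499.8, -188.8], [523.0, -183.8], [530.9, -228.0]] [ 515.2 -208.2   14. ]
150 [391.4 283.5  21.1  45.7  72.9] [[426.0, -263.3], [422.5, -242.5], [433.6, -240.1], [437.3, -261.3]] [ 429.8 -251.8  150. ]
14 [390.9 208.5  32.1  46.2  42.5] [[439.4, -228.8], [412.2, -198.2], [436.0, -178.1], [464.4, -208.7]] [ 438.  -203.4   14. ]
150 [390.9 208.5  32.1  46.2  42.5] [[393.5, -261.7], [380.5, -247.0], [391.8, -237.4], [405.5, -252.1]] [ 392.8 -249.5  150. ]
14 [284. 182.  26.  62.  90.] [[380.7, -321.7], [390.0, -267.3], [413.4, -270.6], [404.0, -326.2]] [ 397.  -296.4   14. ]
150 [284. 182.  26.  62.  90.] [[365.4, -306.2], [369.8, -280.2], [381.0, -281.7], [376.5, -308.4]] [ 373.2 -294.1  150. ]
```

View pics/w7.png

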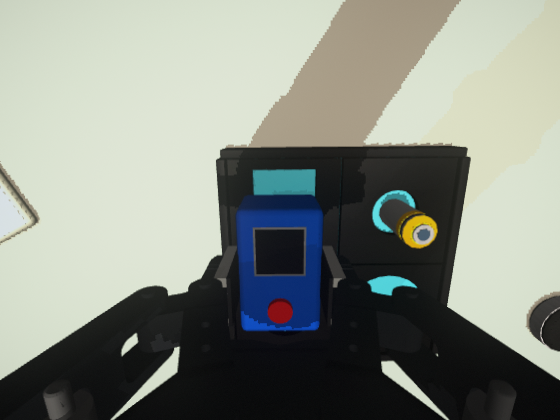

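The held demagnetiser at (279,260) is aligned with the rectangular cutout, whose near edge is at (284,170). It needs to go about 7 mm in x and 3 mm in y.

Request:
arm_command(rows=[{"jaw": 1, "slide": [0.65, 0.28, -1.8], "dr": [0, 0, 0.008]}, {"jaw": 1, "slide": [0, 0, -2.8], "dr": [0, 0, 0]}, {"jaw": 1, "slide": [0, 0, -2.6], "dr": [0, 0, 0]}, {"jaw": 1, "slide": [0, 0, -1.7], "dr": [0, 0, 0]}, {"jaw": 1, "slide": [0, 0, -0.8], "dr": [0, 0, 0]}])

```text
time: 10.97
tcp_pos: [425.7, -292.8, 47.1]
orientation: [179.7, -0.3, 171.3]
force: [-8.5, 2.9, 42.8]
gripper_width: 38.7
grip_force: 61.1
```

Request:
arm_command(rows=[{"jaw": 1, "slide": [0, 0, 0], "dr": [0, 0, 0]}, {"jaw": 1, "slide": [0, 0, -0.1], "dr": [0, 0, 0]}, {"jaw": 1, "slide": [0, 0, -0.1], "dr": [0, 0, 0]}, {"jaw": 1, "slide": [0, 0, -0.05], "dr": [0, 0, 0]}, {"jaw": 1, "slide": [0, 0, 0], "dr": [0, 0, 0]}])

```text
time: 11.38
tcp_pos: [426.8, -293.6, 47.1]
orientation: [179.8, -0.0, 171.3]
force: [-6.8, 2.5, 17.8]
gripper_width: 38.9
grip_force: 57.3
```

Request:
arm_command(rows=[{"jaw": 1, "slide": [0, 0, 0.6], "dr": [0, 0, 0]}, {"jaw": 1, "slide": [-0.1, -0.4, 0.6], "dr": [0, 0, 0]}, {"jaw": 1, "slide": [0, -0.3, 0.4], "dr": [0, 0, 0]}, {"jaw": 1, "slide": [0, 0, 0], "dr": [0, 0, 0]}, {"jaw": 1, "slide": [0, 0, 0], "dr": [0, 0, 0]}])

```text
time: 11.8
tcp_pos: [425.8, -303.0, 60.3]
orientation: [-180.0, 0.0, 171.2]
force: [-0.9, 1.3, -3.5]
gripper_width: 38.7
grip_force: 54.3
```

```bash
python3 - <<'E'
from h import *
for col,c,cp in wshot("w8",["blue","cyan"],100): pass
E
```

```text
[ 425.8 -303.    60.3] [-1.7998e+02  3.0000e-02  1.7117e+02] 11.8
blue 10914.5 [279.4 262.9] [279.2 264.4  97.3 194.9] d 142.6
cyan 757.5 [399.7 375.6] [402.5 373.6  25.3  74.1] d 211.7
cyan 195.0 [280.5 340.1] [280.9 340.    7.9  38.1] d 209.4
cyan 158.0 [429.3 343.6] [429.2 345.1  11.1  27.1] d 209.7
cyan 990.0 [435.  229.2] [439.5 235.   50.5  67. ] d 184.7
cyan 2101.0 [286.3 187.4] [282.8 184.4  90.8 255.5] d 179.3
```

View pics/w8.png

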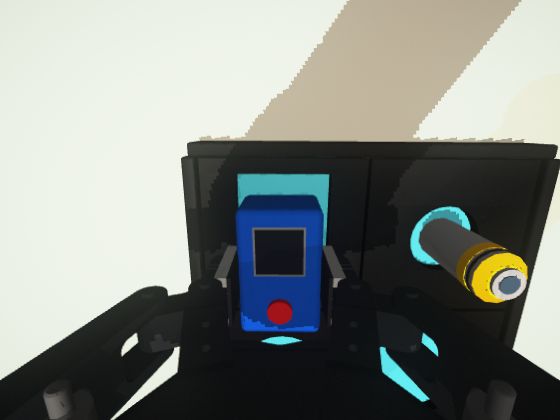

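The demagnetiser is above the rectangular cutout (columns 237–329, near edge at row 175), about 2 mm off to the left.

```bash
python3 - <<'E'
from h import *
st=observe();print(st["tcp_pos"])
st={"tcp_pos":np.array([425.8,-303.,60.3]),"orientation":np.array([-179.98,.03,171.17])}
cp=campose("wrist",st)
P=plane(cp,[[237.5,175],[329,175]],14);print(P.round(1));m=P.mean(0);a=np.radians(-9);print(m[:2]+40*np.array([np.cos(a),np.sin(a)]))
T=plane(cp,[[238,204],[321,204],[239,331],[320,331]],67);print(T.round(1),T.mean(0))
E
```

```text
[ 425.47686638 -302.51954766   59.8836753 ]
[[ 382.2 -322.2   14. ]
 [ 390.7 -267.3   14. ]]
[ 425.97003535 -301.04404541]
[[ 388.  -315.7   67. ]
 [ 393.5 -279.8   67. ]
 [ 452.  -327.7   67. ]
 [ 458.2 -287.8   67. ]] [ 422.92737947 -302.75946343   67.        ]
```

Request:
arm_command(rows=[{"jaw": 1, "slide": [0.1, 0.2, 0], "dr": [0, 0, 0]}, {"jaw": 1, "slide": [0, 0, -0.5], "dr": [0, 0, 0]}, {"jaw": 1, "slide": [0, 0, -0.5], "dr": [0, 0, 0]}, {"jaw": 1, "slide": [0, 0, -0.4], "dr": [0, 0, 0]}, {"jaw": 1, "slide": [0, 0, 0], "dr": [0, 0, 0]}])

```text
time: 12.27
tcp_pos: [425.5, -299.9, 44.6]
orientation: [179.9, -0.2, 171.2]
force: [-0.7, 0.1, -2.2]
gripper_width: 38.7
grip_force: 54.3
```

Request:
arm_command(rows=[{"jaw": 1, "slide": [0, 0, -0.1], "dr": [0, 0, 0]}, {"jaw": 1, "slide": [0, 0, -0.1], "dr": [0, 0, 0]}, {"jaw": 1, "slide": [0, 0, -0.1], "dr": [0, 0, 0]}, {"jaw": 1, "slide": [0, 0, -0.1], "dr": [0, 0, 0]}, {"jaw": 1, "slide": [0, 0, 0], "dr": [0, 0, 0]}])

```text
time: 12.68
tcp_pos: [426.5, -300.7, 42.0]
orientation: [180.0, -0.0, 171.2]
force: [-0.5, -0.4, -1.5]
gripper_width: 39.0
grip_force: 54.3
```

Request:
arm_command(rows=[{"jaw": 1, "slide": [0, 0, -0.05], "dr": [0, 0, 0]}, {"jaw": 1, "slide": [0, 0, -0.05], "dr": [0, 0, 0]}, {"jaw": 1, "slide": [0, 0, -0.05], "dr": [0, 0, 0]}, {"jaw": 1, "slide": [0, 0, 0], "dr": [0, 0, 0]}, {"jaw": 1, "slide": [0, 0, 0], "dr": [0, 0, 0]}])

```text
time: 13.1
tcp_pos: [426.6, -300.8, 41.0]
orientation: [180.0, 0.0, 171.2]
force: [-0.9, 1.6, 1.1]
gripper_width: 38.7
grip_force: 54.6
```

Request:
arm_command(rows=[{"jaw": 0.05, "slide": [0, 0, 0], "dr": [0, 0, 0]}, {"jaw": -0.2, "slide": [0, 0, 0], "dr": [0, 0, 0]}, {"jaw": -0.4, "slide": [0, 0, 0], "dr": [0, 0, 0]}, {"jaw": -0.4, "slide": [0, 0, 0], "dr": [0, 0, 0]}, {"jaw": -0.4, "slide": [0, 0, 0], "dr": [0, 0, 0]}])

```text
time: 13.52
tcp_pos: [426.7, -300.8, 40.7]
orientation: [-180.0, 0.0, 171.2]
force: [0.1, 0.8, 0.2]
gripper_width: 60.2
grip_force: 0.0
```

Request:
arm_command(rows=[{"jaw": -0.4, "slide": [0, 0, 1.5], "dr": [0, 0, 0]}, {"jaw": -0.5, "slide": [0, 0, 3], "dr": [0, 0, 0]}, {"jaw": -1, "slide": [0, 0, 4], "dr": [0, 0, 0]}, {"jaw": -1, "slide": [0, 0, 4], "dr": [0, 0, 0]}, {"jaw": -1, "slide": [0, 0, 3], "dr": [0, 0, 0]}])

```text
time: 13.93
tcp_pos: [427.1, -301.5, 198.9]
orientation: [-179.9, 0.2, 171.2]
force: [0.7, -0.4, 0.6]
gripper_width: 85.6
grip_force: 0.0
```

```bash
python3 - <<'E'
from h import *
for col,c,cp in wshot("w9",["blue","cyan"],300):
    e=cv2.minAreaRect(c);P=plane(cp,cv2.boxPoints(e),48 if col=="blue" else 14);print(np.round(P[:,:2],1).tolist(),P.mean(0).round(1))
E
```

```text
[ 427.1 -301.5  198.9] [-179.92    0.19  171.17] 13.9333
blue 2333.5 [280.5 195.8] [280.8 198.3  43.5 100.1] d 290.6
cyan 1503.0 [279.5 272.1] [279.6 272.2  41.3  48. ] d 348.8
cyan 1659.0 [355.8 270.6] [364.2 272.1  53.3  64.1] d 344.4
cyan 379.5 [368.  185.6] [371.7 189.1  33.3  39.2] d 319.0
cyan 937.5 [278.1 176.5] [280.3 173.8  51.5 282.4] d 319.6
[[391.4, -314.2], [397.1, -277.3], [459.1, -285.8], [453.0, -324.8]] [ 425.1 -300.5   48. ]
[[493.6, -339.8], [501.9, -285.8], [555.3, -292.9], [546.6, -349.3]] [ 524.4 -316.9   14. ]
[[540.0, -266.3], [486.0, -216.3], [529.5, -175.9], [587.5, -225.4]] [ 535.8 -221.    14. ]
[[439.3, -229.3], [412.1, -198.7], [435.8, -177.8], [464.1, -208.4]] [ 437.8 -203.5   14. ]
[[381.6, -321.1], [389.9, -267.7], [467.3, -277.7], [458.4, -334.8]] [ 424.3 -300.3   14. ]
```

Request:
arm_command(rows=[{"jaw": -1, "slide": [1.6, 2.7, 0], "dr": [0, 0, 0]}, {"jaw": -1, "slide": [1.6, 2.7, 0], "dr": [0, 0, 0]}, {"jaw": -1, "slide": [1.6, 2.7, 0], "dr": [0, 0, 0]}, {"jaw": -1, "slide": [1.6, 2.7, 0], "dr": [0, 0, 0]}, {"jaw": -1, "slide": [1.6, 2.7, 0], "dr": [0, 0, 0]}])

```text
time: 14.4
tcp_pos: [507.0, -164.4, 195.5]
orientation: [180.0, 0.0, 171.2]
force: [0.4, -0.0, 0.0]
gripper_width: 85.7
grip_force: 0.0
```

Request:
arm_command(rows=[{"jaw": -1, "slide": [1.6, 2.7, -1], "dr": [0, 0, 0]}, {"jaw": -1, "slide": [1.6, 2.7, -1], "dr": [0, 0, 0]}, {"jaw": -1, "slide": [1.6, 2.7, -1], "dr": [0, 0, 0]}, {"jaw": -1, "slide": [1.6, 2.7, -1], "dr": [0, 0, 0]}, {"jaw": -1, "slide": [1.6, 2.7, -1], "dr": [0, 0, 0]}])

```text
time: 14.82
tcp_pos: [587.0, -29.3, 144.8]
orientation: [180.0, -0.0, 171.2]
force: [0.9, -1.0, 0.8]
gripper_width: 85.3
grip_force: 0.0
```

```bash
python3 - <<'E'
from h import *
wshot("w10",["blue"],300)
E
```

```text
[587.  -29.3 144.8] [179.99  -0.   171.19] 14.8167
blue 1034.5 [454.5 210.4] [454.5 210.4  34.3  39.8] d 251.1
```

View pics/w10.png

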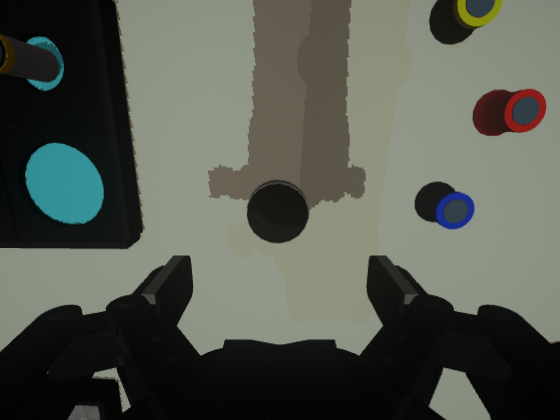

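The cushion is at (278,211), between the pads, with nothing close to it. I'll get its centre from this view and the previous one.

```bash
python3 - <<'E'
from h import *
def dark(f,box,th):
    im=cv2.imread(f);x0,y0,x1,y1=box;g=cv2.cvtColor(im,cv2.COLOR_BGR2GRAY)[y0:y1,x0:x1]
    cs,_=cv2.findContours((g<th).astype(np.uint8),0,cv2.CHAIN_APPROX_NONE)
    return cv2.fitEllipse(cv2.convexHull(max(cs,key=cv2.contourArea)+np.array([x0,y0])))
c1=campose("wrist",{"tcp_pos":np.array([587.,-29.3,144.8]),"orientation":np.array([179.99,0,171.19])})
c0=campose("wrist",{"tcp_pos":np.array([509.1,-18.7,202.4]),"orientation":np.array([179.98,.02,171.52])})
a=dark("pics/w10.png",(235,170,320,255),50);b=dark("pics/w5.png",(240,215,330,300),50);print(a,b)
print(tri(c1,a[0],c0,b[0]),plane(c1,a[0],27),plane(c0,b[0],27))
E
```

```text
((277.24755859375, 211.18707275390625), (60.451393127441406, 62.19799041748047), 179.5702667236328) ((278.3154602050781, 264.0924377441406), (42.786109924316406, 46.539669036865234), 92.26731872558594)
(array([588.88633829, -31.84634897,  28.62200803]), np.float64(0.27483391773853866)) [[589.34977661 -31.79096756  27.        ]] [[589.64841108 -32.10441825  27.        ]]
```

```bash
python3 - <<'E'
from h import *
im,d=get_image("wrist");p=camera_params("wrist");T=np.array(p["hand_eye"])
for u in([186,262],[180,260],[172,262],[374,262],[380,260],[186,285]):
    q=cv2.undistortPoints(np.array(u,float).reshape(1,1,2),p["K"],p["dist"])[0,0];D=float(d[u[1],u[0]])
    print(u,D,(T[:3,:3]@np.array([q[0],-q[1],-1])*D+T[:3,3]).round(1))
E
```

```text
[186, 262] 133.83192443847656 [  8.6 -42.9  -8.4]
[180, 260] 130.26669311523438 [ 11.  -44.4 -11.5]
[172, 262] 129.45782470703125 [ 10.5 -47.7 -12.4]
[374, 262] 132.8544464111328 [ 9.  42.6 -9.3]
[380, 260] 130.44851684570312 [ 10.9  44.5 -11.3]
[186, 285] 133.8873291015625 [ -1.6 -42.9 -11.2]
```

Request:
arm_command(rows=[{"jaw": -1, "slide": [0.23, -0.25, -2.6], "dr": [0, 0, 0]}, {"jaw": -1, "slide": [0, 0, -3.5], "dr": [0, 0, 0]}, {"jaw": -1, "slide": [0, 0, -3.3], "dr": [0, 0, 0]}, {"jaw": -1, "slide": [0, 0, -2.4], "dr": [0, 0, 0]}, {"jaw": -1, "slide": [0, 0, -1.0], "dr": [0, 0, 0]}])

```text
time: 15.33
tcp_pos: [585.2, -33.3, 13.3]
orientation: [-179.9, -0.5, 171.2]
force: [-0.7, -0.4, -0.3]
gripper_width: 85.6
grip_force: 0.0
```

Request:
arm_command(rows=[{"jaw": -1, "slide": [0, 0, -0.2], "dr": [0, 0, 0]}, {"jaw": -0.6, "slide": [0, 0, 0], "dr": [0, 0, 0]}, {"jaw": -0.4, "slide": [0, 0, 0], "dr": [0, 0, 0]}, {"jaw": -0.2, "slide": [0, 0, 0], "dr": [0, 0, 0]}, {"jaw": 0, "slide": [0, 0, 0], "dr": [0, 0, 0]}], newtons=50)

```text
time: 15.75
tcp_pos: [591.2, -33.5, 18.4]
orientation: [180.0, 0.3, 171.2]
force: [-0.5, 0.3, 4.9]
gripper_width: 55.8
grip_force: 53.3
```

Request:
arm_command(rows=[{"jaw": 1, "slide": [0, 0, 0], "dr": [0, 0, 0]}, {"jaw": 1, "slide": [0, 0, 0], "dr": [0, 0, 0]}, {"jaw": 1, "slide": [0, 0, 0], "dr": [0, 0, 0]}, {"jaw": 1, "slide": [0, 0, 0], "dr": [0, 0, 0]}, {"jaw": 1, "slide": [0, 0, 0], "dr": [0, 0, 0]}])

```text
time: 16.17
tcp_pos: [591.2, -33.4, 18.3]
orientation: [180.0, 0.3, 171.2]
force: [-0.3, -0.5, 5.8]
gripper_width: 55.2
grip_force: 53.4
```

Request:
arm_command(rows=[{"jaw": 1, "slide": [0, 0, 0.6], "dr": [0, 0, 0]}, {"jaw": 1, "slide": [0, 0, 1.4], "dr": [0, 0, 0]}, {"jaw": 1, "slide": [0, 0, 2.2], "dr": [0, 0, 0]}, {"jaw": 1, "slide": [-0.5, -1.8, 2.2], "dr": [0, 0, 0]}, {"jaw": 1, "slide": [-0.9, -3.0, 0.6], "dr": [0, 0, 0]}])

```text
time: 16.58
tcp_pos: [578.6, -75.9, 89.3]
orientation: [179.7, 0.4, 171.7]
force: [1.6, 0.1, -0.7]
gripper_width: 55.5
grip_force: 53.2
```

Request:
arm_command(rows=[{"jaw": 1, "slide": [-0.9, -3.2, 0], "dr": [0, 0, 0]}, {"jaw": 1, "slide": [-0.9, -3.2, 0], "dr": [0, 0, 0]}, {"jaw": 1, "slide": [-0.9, -3.2, 0], "dr": [0, 0, 0]}, {"jaw": 1, "slide": [-0.7, -2.4, 0], "dr": [0, 0, 0]}, {"jaw": 1, "slide": [-0.4, -1.6, 0], "dr": [0, 0, 0]}])

```text
time: 17.0
tcp_pos: [534.5, -221.7, 86.1]
orientation: [-179.9, -0.0, 170.9]
force: [-0.7, -0.6, -1.4]
gripper_width: 55.2
grip_force: 53.2
```

Request:
arm_command(rows=[{"jaw": 1, "slide": [0, 0, 0], "dr": [0, 0, 0]}, {"jaw": 1, "slide": [0, 0, 0], "dr": [0, 0, 0]}, {"jaw": 1, "slide": [0, 0, 0], "dr": [0, 0, 0]}, {"jaw": 1, "slide": [0, 0, 0], "dr": [0, 0, 0]}, {"jaw": 1, "slide": [0, 0, 0], "dr": [0, 0, 0]}])

```text
time: 17.42
tcp_pos: [537.5, -215.1, 85.5]
orientation: [179.9, -0.0, 171.4]
force: [0.2, 0.6, -1.8]
gripper_width: 54.9
grip_force: 53.2
```

```bash
python3 - <<'E'
from h import *
for col,c,cp in wshot("w11",["cyan"],300):
    print(plane(cp,cv2.boundingRect(c)[:2],14).round(1),cv2.boundingRect(c))
E
```

```text
[ 537.5 -215.1   85.5] [ 1.7993e+02 -1.0000e-02  1.7137e+02] 17.4167
cyan 4271.0 [136.6 225.3] [136.7 225.3  67.4  82.6] d 211.8
cyan 3469.5 [273.4 203.3] [275.6 223.7  94.4 103.9] d 206.0
cyan 1086.0 [277.4  93.2] [276.5  77.7  65.6  68.7] d 187.9
cyan 2006.5 [142.8  85.4] [127.3 115.1  76.2 238.1] d 182.0
[[ 491.5 -336.7   14. ]] (99, 188, 76, 75)
[[ 497.1 -248.    14. ]] (224, 177, 104, 68)
[[ 426.8 -221.    14. ]] (244, 61, 66, 52)
[[ 382.2 -309.6   14. ]] (87, 6, 79, 136)
```

View pics/w11.png

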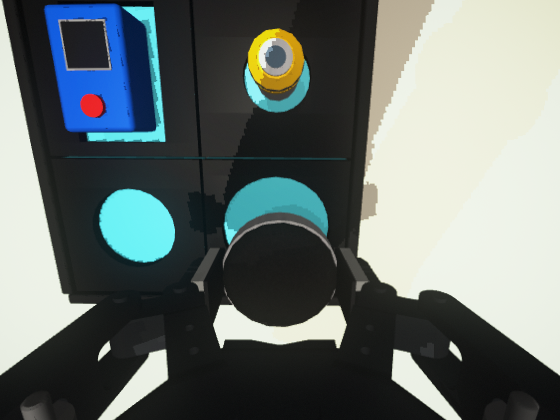

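The cushion is held level at (280,275). Its cutout behind it spans columns 224–328, so it sits about 2 mm off to the left.

Request:
arm_command(rows=[{"jaw": 1, "slide": [0.2, -0.25, -0.8], "dr": [0, 0, 0]}, {"jaw": 1, "slide": [0, 0, -1.5], "dr": [0, 0, 0]}, {"jaw": 1, "slide": [0, 0, -1.3], "dr": [0, 0, 0]}, {"jaw": 1, "slide": [0, 0, -0.8], "dr": [0, 0, 0]}, {"jaw": 1, "slide": [0, 0, -0.4], "dr": [0, 0, 0]}])

```text
time: 17.88
tcp_pos: [537.8, -218.9, 35.7]
orientation: [180.0, -0.2, 171.2]
force: [0.2, -0.2, -1.8]
gripper_width: 55.2
grip_force: 53.2
```

Request:
arm_command(rows=[{"jaw": 1, "slide": [0, 0, 0], "dr": [0, 0, 0]}, {"jaw": 1, "slide": [0, 0, -0.1], "dr": [0, 0, 0]}, {"jaw": 1, "slide": [0, 0, -0.1], "dr": [0, 0, 0]}, {"jaw": 1, "slide": [0, 0, -0.1], "dr": [0, 0, 0]}, {"jaw": 1, "slide": [0, 0, 0], "dr": [0, 0, 0]}])

```text
time: 18.3
tcp_pos: [539.2, -219.9, 35.0]
orientation: [-180.0, 0.1, 171.2]
force: [-1.2, -0.5, -1.5]
gripper_width: 55.6
grip_force: 53.2
```

Request:
arm_command(rows=[{"jaw": 1, "slide": [0, 0.1, -0.1], "dr": [0, 0, 0]}, {"jaw": 1, "slide": [0, 0.05, -0.1], "dr": [0, 0, 0]}, {"jaw": 1, "slide": [0, 0, -0.05], "dr": [0, 0, 0]}, {"jaw": 1, "slide": [0, 0, 0], "dr": [0, 0, 0]}, {"jaw": 1, "slide": [0, 0, 0], "dr": [0, 0, 0]}])

```text
time: 18.72
tcp_pos: [538.9, -217.9, 32.4]
orientation: [180.0, 0.0, 171.2]
force: [-0.7, 1.6, 1.2]
gripper_width: 55.5
grip_force: 53.5
```

Request:
arm_command(rows=[{"jaw": 1, "slide": [0, 0, -0.05], "dr": [0, 0, 0]}, {"jaw": 1, "slide": [0, 0, 0], "dr": [0, 0, 0]}, {"jaw": 1, "slide": [0, 0, 0], "dr": [0, 0, 0]}, {"jaw": 1, "slide": [0, 0, 0], "dr": [0, 0, 0]}, {"jaw": 1, "slide": [0, 0, 0], "dr": [0, 0, 0]}])

```text
time: 19.13
tcp_pos: [539.0, -217.9, 32.4]
orientation: [180.0, 0.0, 171.2]
force: [-3.1, 1.5, 5.9]
gripper_width: 55.5
grip_force: 53.9
```

Request:
arm_command(rows=[{"jaw": -0.35, "slide": [0, 0, 0], "dr": [0, 0, 0]}, {"jaw": -0.5, "slide": [0, 0, 0], "dr": [0, 0, 0]}, {"jaw": -0.65, "slide": [0, 0, 0], "dr": [0, 0, 0]}, {"jaw": -0.65, "slide": [0, 0, 0], "dr": [0, 0, 0]}, {"jaw": -0.65, "slide": [0, 0, 0], "dr": [0, 0, 0]}])

```text
time: 19.55
tcp_pos: [538.9, -218.4, 31.5]
orientation: [-180.0, 0.0, 171.2]
force: [0.1, -0.2, -0.9]
gripper_width: 70.3
grip_force: 0.0
```

Request:
arm_command(rows=[{"jaw": -0.65, "slide": [0, 0, 1.5], "dr": [0, 0, 0]}, {"jaw": -0.7, "slide": [0, 0, 3], "dr": [0, 0, 0]}, {"jaw": -1, "slide": [0, 0, 4], "dr": [0, 0, 0]}, {"jaw": -1, "slide": [0, 0, 4], "dr": [0, 0, 0]}, {"jaw": -1, "slide": [0, 0, 1], "dr": [0, 0, 0]}])

```text
time: 19.97
tcp_pos: [542.6, -220.4, 173.8]
orientation: [-179.8, 0.7, 171.2]
force: [0.7, -0.4, 0.3]
gripper_width: 85.4
grip_force: 0.0
```

```bash
python3 - <<'E'
from h import *
for col,c,cp in wshot("w12",["cyan"],300): print(plane(cp,cv2.fitEllipse(cv2.convexHull(c))[0],14).round(1))
E
```

```text
[ 542.6 -220.4  173.8] [-179.84    0.72  171.17] 19.9667
cyan 2311.0 [182.1 190.5] [182.2 190.6  51.4  58.9] d 296.9
cyan 1233.5 [282.4 174.9] [281.7 190.4  72.4  74.7] d 295.0
cyan 518.0 [281.6  94.2] [282.4  84.5  45.2  47.6] d 269.8
cyan 1045.0 [187.4  86.5] [171.7  75.6  66.4 176.7] d 267.7
[[ 522.3 -317.4   14. ]]
[[ 537.6 -217.9   14. ]]
[[ 439.6 -202.3   14. ]]
[[ 416.5 -300.9   14. ]]
```

View pics/w12.png

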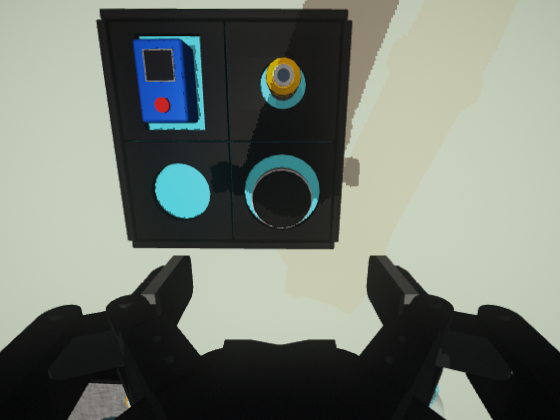

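Request:
arm_command(rows=[{"jaw": -1, "slide": [-0.86, 3.56, 0], "dr": [0, 0, 0]}, {"jaw": -1, "slide": [-0.86, 3.56, 0], "dr": [0, 0, 0]}, {"jaw": -1, "slide": [-0.86, 3.56, 0], "dr": [0, 0, 0]}, {"jaw": -1, "slide": [-0.86, 3.56, 0], "dr": [0, 0, 0]}, {"jaw": -1, "slide": [-0.86, 3.56, 0], "dr": [0, 0, 0]}])

```text
time: 20.43
tcp_pos: [494.6, -38.6, 165.7]
orientation: [-180.0, -0.1, 171.2]
force: [-0.1, -0.1, 0.1]
gripper_width: 85.4
grip_force: 0.0
```

Request:
arm_command(rows=[{"jaw": -1, "slide": [-0.86, 3.56, 0], "dr": [0, 0, 0]}, {"jaw": -1, "slide": [-0.86, 3.56, 0], "dr": [0, 0, 0]}, {"jaw": -1, "slide": [-0.86, 3.56, 0], "dr": [0, 0, 0]}, {"jaw": -1, "slide": [-0.86, 3.56, 0], "dr": [0, 0, 0]}, {"jaw": -1, "slide": [-0.86, 3.56, 0], "dr": [0, 0, 0]}])

```text
time: 20.85
tcp_pos: [451.7, 139.3, 165.9]
orientation: [-180.0, -0.0, 171.2]
force: [0.8, 0.4, -0.5]
gripper_width: 85.4
grip_force: 0.0
```

```bash
python3 - <<'E'
from h import *
for col,c,cp in wshot("w13",["yellow","blue"],300):
    print(plane(cp,cv2.fitEllipse(cv2.convexHull(c))[0],34).round(1))
    if col=="yellow":
        e=cv2.fitEllipse(cv2.convexHull(c))[0]
        c1=campose("wrist",{"tcp_pos":np.array([488.5,335.9,181.7]),"orientation":np.array([-179.99,-.04,-167.68])})
        print(tri(cp,e,c1,[75.6,119.3]),tri(cp,e,campose("top"),[209.9,241.4]))
E
```

```text
[451.7 139.3 165.9] [-1.7998e+02 -4.0000e-02  1.7119e+02] 20.85
yellow 876.0 [277.9 207.1] [277.9 207.1  33.5  34.6] d 272.3
[[454.  137.3  34. ]]
(array([453.97672645, 137.29103616,  33.7548087 ]), np.float64(0.14968953055106565)) (array([451.88501749, 137.9123856 ,  43.05491973]), np.float64(0.6595377950895671))
```

The demagnetiser (162,80), objective (285,77) and cushion (282,198) stand in their cutouts. The loupe's cutout at (182,190) is free, and the yellow loupe measures (454,137.3,33.8).

Request:
arm_command(rows=[{"jaw": -1, "slide": [0.23, -0.2, -3.2], "dr": [0, 0, 0]}, {"jaw": -1, "slide": [0, 0, -3.9], "dr": [0, 0, 0]}, {"jaw": -1, "slide": [0, 0, -3.6], "dr": [0, 0, 0]}, {"jaw": -1, "slide": [0, 0, -2.5], "dr": [0, 0, 0]}, {"jaw": -1, "slide": [0, 0, -1.2], "dr": [0, 0, 0]}])

```text
time: 21.32
tcp_pos: [451.5, 134.4, 18.3]
orientation: [-179.8, -0.4, 171.2]
force: [-0.1, 0.2, 0.3]
gripper_width: 85.5
grip_force: 0.0
```

Request:
arm_command(rows=[{"jaw": -1, "slide": [0, 0, 0], "dr": [0, 0, 0]}, {"jaw": -0.6, "slide": [0, 0, 0], "dr": [0, 0, 0]}, {"jaw": -0.2, "slide": [0, 0, 0], "dr": [0, 0, 0]}, {"jaw": 0.1, "slide": [0, 0, 0], "dr": [0, 0, 0]}, {"jaw": 0.4, "slide": [0, 0, 0], "dr": [0, 0, 0]}], newtons=30)

```text
time: 21.73
tcp_pos: [456.3, 136.1, 23.9]
orientation: [179.9, 0.2, 171.2]
force: [-0.7, -0.4, -0.3]
gripper_width: 39.1
grip_force: 0.0
```

Request:
arm_command(rows=[{"jaw": 1, "slide": [0, 0, 0], "dr": [0, 0, 0]}, {"jaw": 1, "slide": [0, 0, 0], "dr": [0, 0, 0]}, {"jaw": 1, "slide": [0, 0, 0], "dr": [0, 0, 0]}, {"jaw": 1, "slide": [0, 0, 0], "dr": [0, 0, 0]}, {"jaw": 1, "slide": [0, 0, 0], "dr": [0, 0, 0]}])

```text
time: 22.15
tcp_pos: [456.3, 136.2, 23.9]
orientation: [179.9, 0.1, 171.2]
force: [-1.3, -0.1, 5.7]
gripper_width: 30.8
grip_force: 29.7
```

Request:
arm_command(rows=[{"jaw": 1, "slide": [0, 0, 1.0], "dr": [0, 0, 0]}, {"jaw": 1, "slide": [0, 0, 2.2], "dr": [0, 0, 0]}, {"jaw": 1, "slide": [0, 0, 3.0], "dr": [0, 0, 0]}, {"jaw": 1, "slide": [0.2, -1.5, 2.4], "dr": [0, 0, 0]}, {"jaw": 1, "slide": [0.5, -3.0, 1.0], "dr": [0, 0, 0]}])

```text
time: 22.57
tcp_pos: [463.8, 95.5, 122.5]
orientation: [179.7, 0.3, 171.7]
force: [1.2, 0.3, -0.1]
gripper_width: 30.8
grip_force: 29.8
```

Request:
arm_command(rows=[{"jaw": 1, "slide": [0.57, -3.7, 0], "dr": [0, 0, 0]}, {"jaw": 1, "slide": [0.57, -3.7, 0], "dr": [0, 0, 0]}, {"jaw": 1, "slide": [0.57, -3.7, 0], "dr": [0, 0, 0]}, {"jaw": 1, "slide": [0.57, -3.7, 0], "dr": [0, 0, 0]}, {"jaw": 1, "slide": [0.57, -3.7, 0], "dr": [0, 0, 0]}])

```text
time: 22.98
tcp_pos: [490.5, -95.8, 119.4]
orientation: [180.0, 0.0, 171.2]
force: [0.4, 1.3, -0.8]
gripper_width: 30.7
grip_force: 29.8
```

Request:
arm_command(rows=[{"jaw": 1, "slide": [0.57, -3.7, 0], "dr": [0, 0, 0]}, {"jaw": 1, "slide": [0.57, -3.7, 0], "dr": [0, 0, 0]}, {"jaw": 1, "slide": [0.57, -3.7, 0], "dr": [0, 0, 0]}, {"jaw": 1, "slide": [0.57, -3.7, 0], "dr": [0, 0, 0]}, {"jaw": 1, "slide": [0.57, -3.7, 0], "dr": [0, 0, 0]}])

```text
time: 23.4
tcp_pos: [519.0, -280.7, 119.2]
orientation: [180.0, 0.0, 171.2]
force: [1.0, 0.2, -0.4]
gripper_width: 31.0
grip_force: 29.8
```

Request:
arm_command(rows=[{"jaw": 1, "slide": [0.4, -2.6, 0], "dr": [0, 0, 0]}, {"jaw": 1, "slide": [0, -1.2, 0], "dr": [0, 0, 0]}, {"jaw": 1, "slide": [0, 0, 0], "dr": [0, 0, 0]}, {"jaw": 1, "slide": [0, 0, 0], "dr": [0, 0, 0]}, {"jaw": 1, "slide": [0, 0, 0], "dr": [0, 0, 0]}])

```text
time: 23.82
tcp_pos: [523.6, -314.0, 118.4]
orientation: [179.8, -0.0, 171.4]
force: [-0.6, 0.2, -0.4]
gripper_width: 30.9
grip_force: 29.8
```

```bash
python3 - <<'E'
from h import *
for col,c,cp in wshot("w14",["cyan","yellow"],300):
    e=cv2.fitEllipse(cv2.convexHull(c))[0];z=14 if col=="cyan" else 131
    print(plane(cp,e,z).round(1),cv2.boundingRect(c))
E
```

```text
[ 523.6 -314.   118.4] [ 1.7982e+02 -4.0000e-02  1.7136e+02] 23.8167
cyan 2215.0 [274.7 201.8] [275.6 210.6  63.2  69.3] d 241.5
cyan 1641.0 [388.7 194.4] [395.9 211.3  79.7  94.2] d 240.1
cyan 863.5 [403.   84.2] [411.1  83.3  50.7  59.9] d 217.4
cyan 1882.5 [274.3  93.1] [278.   78.9  86.7 185.5] d 215.4
yellow 3748.5 [279.5 273.2] [279.6 273.2  69.   71.4] d 134.4
yellow 1700.5 [452.2  71. ] [452.2  71.   44.   51.1] d 169.7
[[ 521.6 -316.8   14. ]] (241, 179, 70, 52)
[[ 537.3 -217.5   14. ]] (352, 168, 89, 86)
[[ 439.2 -201.4   14. ]] (386, 54, 46, 60)
[[ 421.5 -299.5   14. ]] (238, 22, 79, 117)
[[ 518.6 -313.4  131. ]] (245, 239, 69, 69)
[[ 446.1 -237.2  131. ]] (429, 46, 47, 50)
```

View pics/w14.png

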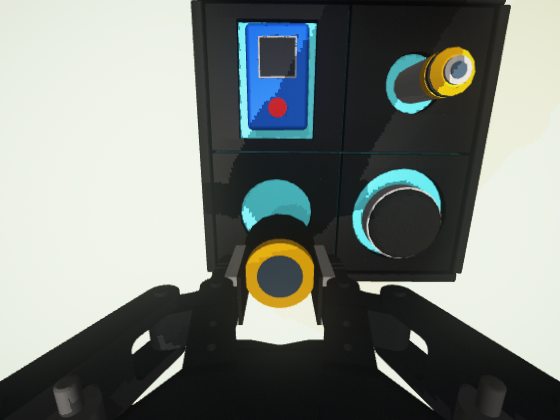

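The loupe is held at (280,273) in front of its cutout at (275,205). It needs about +1.5 mm in x and -3 mm in y, then it can go down.

Request:
arm_command(rows=[{"jaw": 1, "slide": [0.15, -0.3, -1.2], "dr": [0, 0, 0]}, {"jaw": 1, "slide": [0, 0, -2.2], "dr": [0, 0, 0]}, {"jaw": 1, "slide": [0, 0, -2.2], "dr": [0, 0, 0]}, {"jaw": 1, "slide": [0, 0, -1.3], "dr": [0, 0, 0]}, {"jaw": 1, "slide": [0, 0, -0.6], "dr": [0, 0, 0]}])

```text
time: 24.28
tcp_pos: [523.2, -317.3, 40.2]
orientation: [179.8, -0.3, 171.3]
force: [0.1, 0.3, -0.1]
gripper_width: 30.9
grip_force: 29.8
```

Request:
arm_command(rows=[{"jaw": 1, "slide": [0, 0, 0], "dr": [0, 0, 0]}, {"jaw": 1, "slide": [0, 0, -0.1], "dr": [0, 0, 0]}, {"jaw": 1, "slide": [0, 0, -0.1], "dr": [0, 0, 0]}, {"jaw": 1, "slide": [0, 0, 0], "dr": [0, 0, 0]}, {"jaw": 1, "slide": [0, 0, 0], "dr": [0, 0, 0]}])

```text
time: 24.7
tcp_pos: [525.3, -320.6, 42.6]
orientation: [-180.0, 0.1, 171.2]
force: [0.6, 0.8, -0.3]
gripper_width: 30.6
grip_force: 29.8
```

Request:
arm_command(rows=[{"jaw": 1, "slide": [-0.05, 0.3, -0.1], "dr": [0, 0, 0]}, {"jaw": 1, "slide": [0, 0, -0.1], "dr": [0, 0, 0]}, {"jaw": 1, "slide": [0, 0, -0.1], "dr": [0, 0, 0]}, {"jaw": 1, "slide": [0, 0, -0.05], "dr": [0, 0, 0]}, {"jaw": 1, "slide": [0, 0, 0], "dr": [0, 0, 0]}])

```text
time: 25.12
tcp_pos: [524.2, -317.1, 38.1]
orientation: [180.0, 0.0, 171.2]
force: [-0.6, -0.6, -1.5]
gripper_width: 30.9
grip_force: 29.9
```

Request:
arm_command(rows=[{"jaw": 1, "slide": [0, 0, -0.05], "dr": [0, 0, 0]}, {"jaw": 1, "slide": [0, 0, -0.05], "dr": [0, 0, 0]}, {"jaw": 1, "slide": [0, 0, 0], "dr": [0, 0, 0]}, {"jaw": 1, "slide": [0, 0, 0], "dr": [0, 0, 0]}, {"jaw": 1, "slide": [0, 0, 0], "dr": [0, 0, 0]}])

```text
time: 25.53
tcp_pos: [524.1, -317.2, 38.0]
orientation: [180.0, 0.0, 171.2]
force: [-1.9, 2.0, 5.7]
gripper_width: 30.8
grip_force: 30.3
```

Contact. I'll release partway, then rise and check.

Request:
arm_command(rows=[{"jaw": 0.2, "slide": [0, 0, 0], "dr": [0, 0, 0]}, {"jaw": 0, "slide": [0, 0, 0], "dr": [0, 0, 0]}, {"jaw": -0.2, "slide": [0, 0, 0], "dr": [0, 0, 0]}, {"jaw": -0.4, "slide": [0, 0, 0], "dr": [0, 0, 0]}, {"jaw": -0.4, "slide": [0, 0, 0], "dr": [0, 0, 0]}])

```text
time: 25.95
tcp_pos: [524.0, -317.2, 36.8]
orientation: [180.0, -0.0, 171.2]
force: [0.3, 0.1, 0.4]
gripper_width: 59.7
grip_force: 0.0
```

Request:
arm_command(rows=[{"jaw": -0.4, "slide": [0, 0, 1.0], "dr": [0, 0, 0]}, {"jaw": -0.4, "slide": [0, 0, 2.5], "dr": [0, 0, 0]}, {"jaw": -0.4, "slide": [0, 0, 4], "dr": [0, 0, 0]}, {"jaw": -0.4, "slide": [0, 0, 4], "dr": [0, 0, 0]}, {"jaw": -0.4, "slide": [0, 0, 4], "dr": [0, 0, 0]}])

```text
time: 26.37
tcp_pos: [523.7, -317.1, 194.3]
orientation: [-180.0, -0.0, 171.2]
force: [1.4, -0.2, 0.8]
gripper_width: 59.8
grip_force: 0.0
```

Request:
arm_command(rows=[{"jaw": -0.4, "slide": [-1.5, 2.5, 2], "dr": [0, 0, 0]}, {"jaw": -0.4, "slide": [-1.5, 2.5, 0], "dr": [0, 0, 0]}, {"jaw": -0.4, "slide": [0, 0, 0], "dr": [0, 0, 0]}, {"jaw": -0.4, "slide": [0, 0, 0], "dr": [0, 0, 0]}, {"jaw": -0.4, "slide": [0, 0, 0], "dr": [0, 0, 0]}])

```text
time: 26.78
tcp_pos: [494.2, -267.6, 212.6]
orientation: [-180.0, 0.1, 171.2]
force: [-0.3, 0.1, 0.4]
gripper_width: 60.0
grip_force: 0.0
```

```bash
python3 - <<'E'
from h import *
for col,c,cp in wshot("w15",["cyan","yellow"],150):
    e=cv2.fitEllipse(cv2.convexHull(c))[0]
    print(col,*[plane(cp,e,z)[0].round(1) for z in(14,48,76)])
im,d=get_image("scene");cv2.imwrite("pics/s2.png",cv2.resize(im[100:330,130:520,::-1],None,fx=2,fy=2))
for n in("top","scene"):
    im=get_image(n)[0]
    for c in blobs(im,"blue",20): print(n,cen(c).round(1))
w=cv2.imread("pics/w15.png");cv2.imwrite("pics/fin.png",np.hstack([w,cv2.resize(cv2.imread("pics/s2.png"),(712,420))])[:, :][::1] if 0 else cv2.resize(np.vstack([w,cv2.resize(cv2.imread("pics/s2.png"),(560,330))]),(448,600)))
E
```

```text
[ 494.2 -267.6  212.6] [-1.7996e+02  5.0000e-02  1.7119e+02] 26.7833
cyan 205.5 [416.1 379.8] [417.5 381.   13.6  31.4] d 414.5
cyan 580.0 [245.  214.3] [242.  219.3  44.7  49.4] d 343.2
cyan 859.0 [324.8 206.6] [327.2 219.4  59.3  65. ] d 341.3
cyan 389.0 [324.9 129.7] [331.2 131.6  35.7  39.7] d 317.0
cyan 3799.0 [239.2 129.7] [238.9 119.4  52.9 228.4] d 318.4
yellow 689.0 [237.7 227.9] [237.6 227.9  30.   30.5] d 312.1
yellow 618.0 [341.9 133.6] [341.5 133.6  28.3  30. ] d 265.9
cyan [ 792.8 -118.6   14. ] [ 755.2 -133.    48. ] [ 724.2 -144.8   76. ]
cyan [ 522.4 -316.8   14. ] [ 512.6 -310.7   48. ] [ 504.6 -305.7   76. ]
cyan [ 537.8 -217.8   14. ] [ 526.5 -221.9   48. ] [ 517.2 -225.3   76. ]
cyan [ 439.3 -202.5   14. ] [ 438.1 -208.2   48. ] [ 437.2 -212.8   76. ]
cyan [ 411.5 -299.1   14. ] [ 413.1 -294.8   48. ] [ 414.5 -291.3   76. ]
yellow [ 532.2 -323.9   14. ] [ 521.4 -317.1   48. ] [ 512.5 -311.4   76. ]
yellow [ 443.1 -191.6   14. ] [ 441.5 -198.4   48. ] [ 440.2 -204.    76. ]
top [408.4 259.7]
top [111.4 184.9]
top [221.7 173.5]
top [93.3 72.3]
scene [464.8 316.8]
scene [318.  269.7]
scene [218.1 132.3]
```

View pics/fin.png

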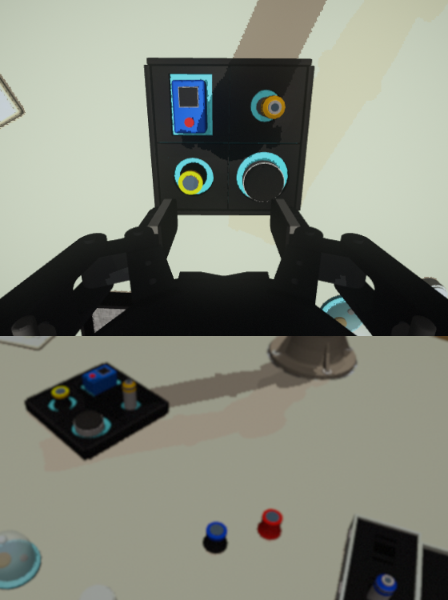

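All four pieces stand flat and centred in their own cutouts. The blue-ringed loupe and objective are where they started (scene pixels unchanged).

```bash
python3 -c "
from plant import *
print(finish_job())"
```

```text
the job is handed in; nothing more can be done
None
```

The kit tray is made up and handed in after about 27 s: all four pieces stand flat in their own cutouts, and the blue-ringed loupe and objective are where they started. The judge's verdict was not shown to me; the demagnetiser first touched the foam edge (force reading about 43 N), so I lifted it and re-seated it.

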